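# Tip the weighed potatoes into the pot and put the scoop back on the scale

### The job

The three potato halves on the kitchen scale have been weighed: lift the metal scoop off without losing any, lay it lightly on the blue pot's rim with its open edge inside the mouth and already pointing down a little, and from that rest tip it over the rim until all three have slid gently out through the open edge into the pot. Do not touch the potatoes, bang the pot or push it about. Then set the empty scoop back on the scale the way it stood, its foot fully down inside the rim of the weighing plate, and leave the other things alone.

Things in the scene. Friction and masses are not known exactly. Their poses are not given: they have to be found in the camera images.
- scoop: Loose aluminium weighing scoop, about 0.13 kg: a tray with lips on three sides and one open edge. Origin: centre of the underside of its black square foot (84 x 84 x 9 mm); +x points to the open edge, handle at -x, z up. Starts on the scale with the potatoes, open edge to the right (about -y, turned by up to 0.35 rad). Back wall's outer face at x = -71 to -77 mm, its top at z = 51 mm.
- scoop_handle (a point): Centre of the gripping part of the scoop's handle, at x = -115, z = 32 mm in the scoop's frame (and with its axes). The handle is a flat-sided black bar along x, 20 mm wide (across y), 26 mm high (z = 19 to 45 mm), from x = -72 to -178 mm.
- scoop_lip (a point): Middle of the scoop's open edge, on the floor's upper side, at x = 95, z = 11 mm in the scoop's frame. The flat floor (3 mm thick, bare below in front of the foot, x over 42 mm) runs from here (120 mm wide) back to x = -68 mm (146 mm wide). The lips are 3 mm thick, lean slightly outward and rise to z = 51 mm at the back, 31 mm beside the open edge.
- potato_1: Half potato, 72 x 50 x 27 mm high, about 50 g, brown skin, lying on its flat cut face; origin in the middle of the cut face, z up. It does not roll; its cut face slides on the scoop's floor only from a tilt between about 20 and 46 degrees, different for each half and unknown beforehand.
- potato_2: Half potato, 70 x 52 x 29 mm high, about 50 g, brown skin, lying on its flat cut face; origin in the middle of the cut face, z up. It does not roll; its cut face slides on the scoop's floor only from a tilt between about 20 and 46 degrees, different for each half and unknown beforehand.
- potato_3: Half potato, 72 x 51 x 28 mm high, about 50 g, brown skin, lying on its flat cut face; origin in the middle of the cut face, z up. It does not roll; its cut face slides on the scoop's floor only from a tilt between about 20 and 46 degrees, different for each half and unknown beforehand.
- pot: Loose blue cooking pot with two steel loop handles, about 0.9 kg. Origin: centre of the underside. 200 mm across (206 at the rim), 92 mm high, walls 4 mm, inner floor 6 mm above the worktop; the loop handles reach 131 mm from the axis along its own +x and -x, at 70 to 79 mm height.
- pot_rim (a point): Centre of the pot's mouth, 92 mm above the worktop.
- scale: Fixed white kitchen scale, 190 x 165 mm, body 30 mm high, display towards the robot. Origin: centre of its underside (worktop), x away from the robot along the scale, z up. Its square steel weighing plate has a rim 6 mm high that is 96 mm wide inside, so the scoop's 84 mm foot has 6 mm of play on each side.
- scale_seat (a point): Centre of the weighing plate's upper side, 48 mm above the worktop, with the scale's axes: the scoop's foot stands here, its open edge towards this frame's -y.
- salt_mill: Bystander: glass salt shaker with a grey top, 44 mm wide, 90 mm tall; origin at the centre of its underside. Leave it alone.
- spice_jar: Bystander: spice jar with a red cap, 45 mm wide, 106 mm tall; origin at the centre of its underside. Leave it alone.
- striped_mug: Bystander: white mug with blue stripes, 77 mm wide, 100 mm tall; origin at the centre of its underside. Leave it alone.
- yellow_mug: Bystander: white mug with yellow stripes, 86 mm wide, 92 mm tall; origin at the centre of its underside. Leave it alone.
- jar: Bystander: storage jar with a red lid, 92 mm wide, 149 mm tall; origin at the centre of its underside. Leave it alone.
- tin: Bystander: low green food tin, 75 mm wide, 58 mm tall; origin at the centre of its underside. Leave it alone.
- kitchen_roll: Bystander: upright white paper roll, 111 mm wide, 228 mm tall; origin at the centre of its underside. Leave it alone.

How it is judged:
On the way, in this order (a step that is already met when the one before it is completed fails the run):
1. The scoop is lifted clear of the scale with all three potato halves still on it (z of scoop in the frame of scale_seat above 0.03 m and x of each of potato_1, potato_2, potato_3 in the frame of scoop below 0.1 m and z of potato_1 in the frame of scoop between 0.005 and 0.1 m and z of potato_2 in the frame of scoop between 0.005 and 0.1 m and z of potato_3 in the frame of scoop between 0.005 and 0.1 m), for 0.2 s.
2. The scoop rests on the pot's rim (over 0.5 N), open edge inside the mouth and down by more than 10 degrees (contact force between scoop and pot above 0.5 N and horizontal distance between scoop_lip and pot below 0.09 m and angle between scoop's own x axis and vertical above 1.745 rad), for 0.2 s.
3. All three potato halves lie in the pot (horizontal distance between each of potato_1, potato_2, potato_3 and pot below 0.096 m and z of each of potato_1, potato_2, potato_3 in the frame of pot below 0.085 m and linear speed of each of potato_1, potato_2, potato_3 below 0.05 m/s), for 0.2 s.
At the end, for the whole second after the job is handed in: All potato halves lie still in the upright pot (inside its wall, at least 7 mm below the rim); the empty scoop rests on the scale, foot down inside the plate's rim (within 4 mm in height, 11 mm of centre, level within 3 degrees), open edge on the same side as before (all of step 3 and horizontal distance between scoop and scale_seat below 0.011 m and z of scoop in the frame of scale_seat below 0.004 m and angle between each of scoop, pot's own z axis and vertical below 0.05 rad and y of scoop_lip in the frame of scale_seat below -0.08 m and linear speed of scoop below 0.02 m/s); the robot touches nothing.
It fails at once if a potato spilled outside the pot ((height (world z) of potato_1 below 0.045 m and horizontal distance between potato_1 and pot above 0.11 m) or (height (world z) of potato_2 below 0.045 m and horizontal distance between potato_2 and pot above 0.11 m) or (height (world z) of potato_3 below 0.045 m and horizontal distance between potato_3 and pot above 0.11 m)).
It fails at once if a potato dropped from a height or shot out hard (faster than 1.3 m/s) (linear speed of any of potato_1, potato_2, potato_3 above 1.3 m/s).
It fails at once if a potato touched with the fingers (contact force between the fingers and potato_1 above 1 N or contact force between the fingers and potato_2 above 1 N or contact force between the fingers and potato_3 above 1 N).
It fails at once if the pot pushed by more than 25 mm, or banged with the scoop (over 30 N) (distance of pot from where it was at the start of the episode above 0.025 m or contact force between scoop and pot above 30 N).
It fails at once if a bystander moved by more than 15 mm (distance of any of salt_mill, spice_jar, striped_mug, yellow_mug, jar, tin, kitchen_roll from where it was at the start of the episode above 0.015 m).
It also fails if it takes over 51 s, if anything falls off the work surface, if the arm or the gripper's body presses on something with over 40 N, if the wrist force passes 120 N, or if a joint passes its speed limit or range.

### The arm

A 6-joint arm with a two-finger parallel gripper is mounted at the origin on a cart in front of the work surface, level with it; the furniture and walls round the work are solid. World frame = base frame: x ahead of the robot, y to its left, z up, the work surface at z = 0. Lengths are in m, angles in rad, forces in N, time in s.
With the tool pointing down it reaches from about 0.325 to 0.775 m from the base axis. Payload 5.5 kg.
Tool frame: the origin (TCP) lies midway between the tips of the shut fingers; the grasp point (between the pads) lies 19 mm behind it; z points along the fingers, y is the line along which they close (so a half turn about z gives the same grasp; the last joint's range is limited). The gripper opens to 88 mm and grips with 3 to 60 N. Pads are 20 mm wide; open, the fingers measure 115 mm over their backs; the gripper's body (75 mm by 178 mm) begins 61 mm behind the grasp point.
Start: joints at [-1.165, 0.091, 1.231, -0, 1.82, -0.057], TCP at [0.268, -0.537, 0.223] pointing down, gripper open.
Joint ranges: [-2.87, 2.87], [-0.86, 2.18], [0.17, 2.46], [-1.51, 4.65], [0.06, 2.69], [-2.65, 2.65]. Speed limits (rad/s): [2.57, 2.57, 3.01, 3.14, 3.14, 3.14].

### API

Orientations are given as a unit quaternion [x, y, z, w].
In Python, from workcell import * gives the robot as it stands.
- The arm moves only by the tool step_arm, never from a script. Its arguments are lists of equal length, an entry for each row: "slide": the shift along the tool's x, y, z in units of 30 mm (1.0 is 30 mm), a list of three; "rotation": the turn, a rotation vector about the tool's x, y, z in units of 6 degrees (1.0 is 6 degrees), a list of three; "fingers": the opening, from 0 (shut) to 1 (fully open). In form: {"slide": [[dx, dy, dz], ...], "rotation": [[wx, wy, wz], ...], "fingers": [fingers, ...]}. A call has 1 to 5 rows; each row shifts and turns the commanded pose from where the row before left it, along the tool's axes as they then stand; what a row does not reach is not made up. A row lasts 1/8 s, in which the tool goes at most 62.5 mm and 10.7 degrees, less where a joint would pass 70% of its speed; a pose out of reach is approached as far as the arm can. A call is refused whole if a number of a shift passes 1 or a number of a turn 1, either way. A call with a gripper value outside its range is refused whole. The fingers move at their own pace and stop on an object; the grip force is fixed at half the most. Time passes only in rows, so rows that do not move let the fingers close. It gives the time, the measured TCP pose, the force, the opening and the grip force at its end, in the units of the state.
- get_state(): the state, without advancing time (a new reading comes with each control period).
- get_image(name): name is "side" or "top"; returns a dict with "image" (384x512x3 uint8, red, green, blue), "camera_matrix" (3x3 intrinsics, pixels), "distortion" ([k1, k2, p1, p2, k3] as OpenCV has them; the pictures are not rectified), "R" (3x3) and "t" (3): a world point X has camera coordinates R X + t. Camera axes: x right, y down, z forward; pixel columns grow to the right and rows downward; lengths in m; the calibration is good to about 2 mm. A picture is of the moment at which its call begins. There is no depth.
- finish_job(): hands the job in; it is judged then, once.
Trained networks look in the newest picture that a camera, given by its name, has taken for a name from the list of things; names that differ only in an ending like _2 or _b are one class to them, and where a whole thing is asked for, a point or a joint stands for the part that bears it (a point fixed in the world has none). Each returns a list of dicts, best first, with "score" (0 to 1); they miss things now and then, are a little off and sometimes report something else, mostly with a low value. They report only what shows in the picture. A call takes as long as a camera call.
- spot_in(camera, thing): "location" ([x, y, z] in m, in the coordinates of the camera as it stood for that picture, good to about 4 mm: the middle of the surface that is visible of it).
- regions_of(camera, thing): "region" (384x512 bool, what is visible of it).
The state is a dict: "time": time; "qpos": joint angles; "dq": joint speeds; "joint_torque": joint torques, N m; "tcp_pos": TCP position; "tool_rot": TCP orientation; "contact_force": force on the tool from outside, world axes, zero at the start; "moment": the same for the moment, N m; "finger_gap": opening from 0.0 (shut) to 1.0 (fully open); "gripper_force": force on a finger pad.
Only numpy, scipy, OpenCV 4.12 (cv2) and the standard library are available. Lean on these libraries where they do the work, as an engineer would, in place of code of your own. Each camera call takes 0.05 s, during which the arm holds its last target. There are 200 camera calls.

## Working session

There is one attempt and no reset: what is moved stays moved. The work goes in short steps, Python scripts to look and compute and a tool call to move; the robot and the scene stay as the last step left them, time stands still between calls to the robot, and variables do not carry over. Pictures are saved under pics/ and viewed, at most 12 in all, crops included, and the job is handed in when it is done.

Besides the shell and the picture viewer there is one more tool, called as name(argument=value, ...) on one line, values as JSON. step_arm: Moves the arm, as the interface text tells. Its arguments: {"type":"object","properties":{"slide":{"type":"array"},"rotation":{"type":"array"},"fingers":{"type":"array"}},"required":["slide","rotation","fingers"]}

```bash
mkdir -p pics; cat > h.py <<'E'
from workcell import *
import numpy as np, cv2
from scipy.spatial.transform import Rotation as R
def w(im,p): return im["R"].T@(np.array(p)-im["t"])
def pix(im,X): return cv2.projectPoints(np.array(X,float).reshape(-1,3),cv2.Rodrigues(im["R"])[0],im["t"],im["camera_matrix"],np.array(im["distortion"]))[0][:,0]
def ray(im,uv):
    u=cv2.undistortPoints(np.array([[uv]],float),im["camera_matrix"],np.array(im["distortion"]))[0,0]
    return -im["R"].T@im["t"], im["R"].T@np.array([u[0],u[1],1])
def atz(im,uv,z):
    c,d=ray(im,uv); return c+d*(z-c[2])/d[2]
E
python3 - <<'E'
from h import *
s=get_state(); print(s)
for c in ("side","top"):
    im=get_image(c); cv2.imwrite(f"pics/{c}0.png",cv2.cvtColor(im["image"],cv2.COLOR_RGB2BGR))
    print(c,"campos",-im["R"].T@im["t"],im["camera_matrix"][0,0])
    for n in ["scoop","scoop_handle","scoop_lip","potato_1","pot","pot_rim","scale","scale_seat","salt_mill","spice_jar","striped_mug","yellow_mug","jar","tin","kitchen_roll"]:
        for d in spot_in(c,n)[:4]: print(n,round(d["score"],2),w(im,d["location"]).round(3),pix(im,w(im,d["location"])).round()[0])
E
```

```text
{'time': 0.0, 'qpos': array([-1.16471019e+00,  9.18342682e-02,  1.23189416e+00, -1.12413102e-05,
        1.81979034e+00, -5.67090467e-02]), 'dq': array([-0.00120425, -0.00079942, -0.00169612, -0.00144155, -0.00044818,
        0.0004737 ]), 'joint_torque': array([ 7.02394645e-04, -4.46445644e+01, -4.06448793e+01,  6.97076367e-02,
        2.93158076e-02, -1.05607362e-04]), 'tcp_pos': array([ 0.26774178, -0.53661311,  0.22151693]), 'tool_rot': array([ 9.73346690e-01,  2.29336637e-01, -1.72746265e-04, -9.47452166e-04]), 'contact_force': array([-0.27154743, -0.08706414, -0.14755386]), 'moment': array([ 0.00487626, -0.02592995,  0.00025773]), 'gripper_force': 0.0, 'finger_gap': 0.9996344455865395}
side campos [0.15130183 0.6967565  0.56415215] 388.20787216132135
scoop 0.8 [0.492 0.182 0.082] [234. 234.]
scoop_handle 0.87 [0.492 0.183 0.078] [234. 236.]
scoop_lip 0.59 [0.494 0.178 0.075] [235. 236.]
scoop_lip 0.36 [0.409 0.185 0.027] [269. 270.]
potato_1 0.83 [0.468 0.101 0.077] [264. 220.]
potato_1 0.51 [0.516 0.17  0.078] [228. 229.]
potato_1 0.5 [0.442 0.177 0.083] [257. 241.]
pot 0.57 [
[... 858 characters left out ...]
 [ 0.507 -0.164  0.004] [317. 209.]
pot 0.91 [ 0.512 -0.16   0.008] [316. 207.]
pot_rim 0.63 [ 0.506 -0.164  0.006] [318. 210.]
scale 0.76 [0.391 0.128 0.028] [209. 254.]
scale_seat 0.84 [0.39  0.13  0.026] [208. 255.]
salt_mill 0.8 [0.665 0.008 0.078] [253. 147.]
spice_jar 0.8 [ 0.364 -0.024  0.102] [268. 265.]
striped_mug 0.63 [ 0.364 -0.256  0.042] [357. 262.]
striped_mug 0.18 [0.453 0.167 0.077] [191. 230.]
yellow_mug 0.63 [0.676 0.13  0.042] [208. 147.]
yellow_mug 0.6 [0.695 0.239 0.054] [167. 140.]
jar 0.77 [ 0.756 -0.048  0.145] [275. 104.]
tin 0.96 [0.695 0.237 0.054] [168. 140.]
kitchen_roll 0.92 [ 0.736 -0.184  0.218] [337.  99.]
kitchen_roll 0.35 [ 0.513 -0.162  0.005] [317. 207.]
```

```bash
python3 - <<'E'
import cv2
a=cv2.imread("pics/top0.png")[80:300,120:400]; cv2.imwrite("pics/topc.png",cv2.resize(a,None,fx=2.8,fy=2.7,interpolation=cv2.INTER_CUBIC))
a=cv2.imread("pics/side0.png")[120:320,110:390]; cv2.imwrite("pics/sidec.png",cv2.resize(a,None,fx=2.8,fy=2.8,interpolation=cv2.INTER_CUBIC))
E
```

```text
(no output)
```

View pics/topc.png

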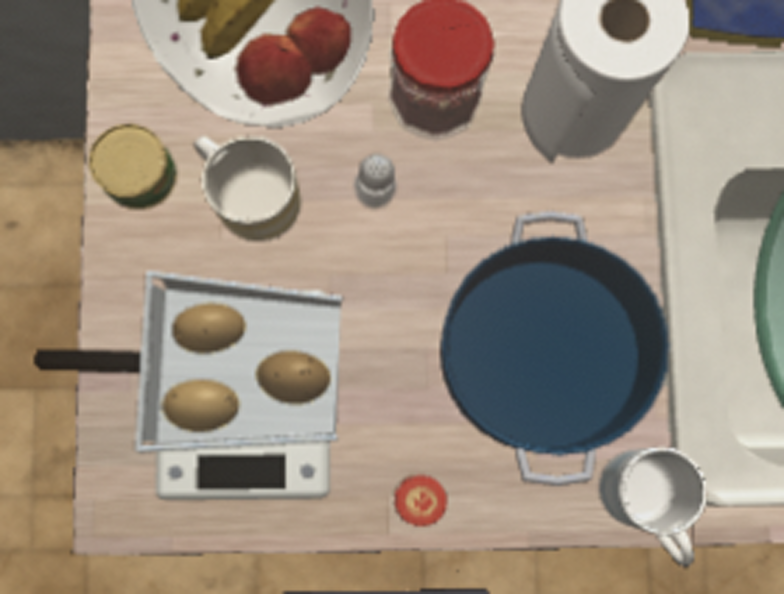

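View pics/sidec.png

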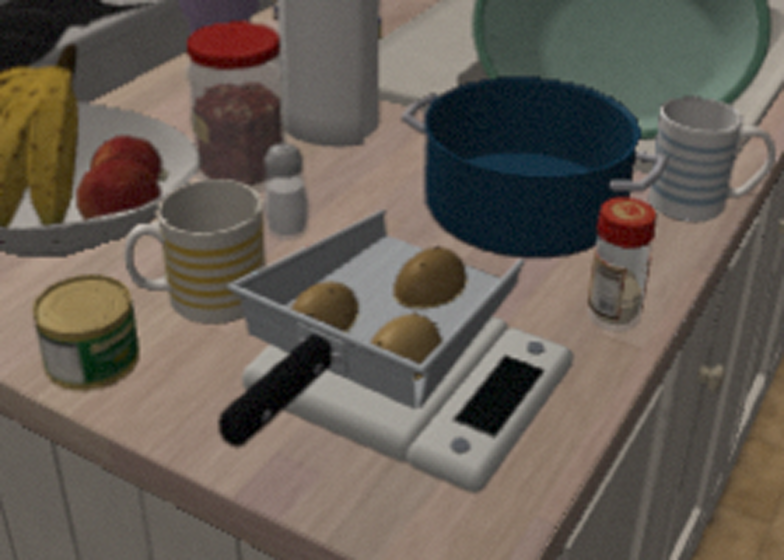

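The top view shows the scoop with its open edge toward the pot and its handle to +y. Its corners are at about (174,181), (170,246), (241,190) and (240,242), and the handle tip is at (133,213). The side view shows the same layout, with the near side of the pot rim free. Next I fit the poses of the scoop, pot and scale.

```bash
python3 - <<'E'
from h import *
from scipy.optimize import least_squares
T=get_image("top");S=get_image("side")
t=lambda u,v:(u/2.8+120,v/2.7+80); s=lambda u,v:(u/2.8+110,v/2.8+120)
# corners: (x, ysign, z): back +x side is scoop +y side?
obs=[(T,t(150,273),0),(T,t(140,448),1),(T,t(341,297),2),(T,t(336,437),3),(S,s(233,287),0),(S,s(419,368),1),(S,s(383,213),2),(S,s(521,262),3),(T,t(37,360),4)]
def pts(p):
    x,y,z,a,wb,wf=p; c=np.array([[-.077,wb,.051],[-.077,-wb,.051],[.095,wf,.031],[.095,-wf,.031],[-.178,0,.032]])
    return R.from_euler('z',a).apply(c)+[x,y,z]
f=lambda p: np.concatenate([(pix(im,pts(p)[k])[0]-o) for im,o,k in obs])
r=least_squares(f,[.49,.14,.048,-1.57,.077,.063],loss="soft_l1"); print(r.x.round(4),f(r.x).round(1).reshape(-1,2).tolist())
# potatoes & lines in scoop frame
for im,n in((T,"top"),(S,"side")):
    for d in spot_in(n,"potato_1")[:3]: print("pot_",R.from_euler('z',-r.x[3]).apply(w(im,d["location"])-r.x[:3]).round(3))
# handle sides from mask
m=regions_of("top","scoop_handle"); 
# pot rim: triangulated circle fit, top & side
P=[(T,t(*q)) for q in [(441,345),(667,345),(553,237),(553,453),(475,270),(632,270)]]+[(S,s(*q)) for q in [(425,125),(638,135),(530,77)]]
def g(p):
    o=[]
    for im,q in P:
        X=atz(im,q,p[2]); o.append(np.hypot(*(X[:2]-p[:2]))-.103)
    return o
r2=least_squares(g,[.51,-.16,.092],loss="soft_l1",f_scale=.003);print("pot",r2.x.round(4),np.round(r2.fun*0+g(r2.x),4))
# scale body front corners (z~.03)
for q in [(158,497),(328,495),(160,447),(326,440)]: print("scale",atz(T,t(*q),.03).round(3))
# pot handles
for q in [(550,215),(556,480)]: print("ph",atz(T,t(*q),.075).round(3))
# overlay
b=cv2.cvtColor(T["image"],cv2.COLOR_RGB2BGR); 
for k in pix(T,pts(r.x)): cv2.circle(b,tuple(int(v) for v in k.round()),1,(0,0,255),-1)
sb=np.array([[-.095,-.0825,.03],[-.095,.0825,.03]])
E
```

```text
[ 0.4897  0.1366  0.0463 -1.6122  0.0799  0.0653] [[-0.1, 0.6], [-0.4, -0.1], [0.1, 0.5], [0.2, 0.2], [-0.2, 0.1], [0.3, 0.2], [-0.5, -0.5], [-0.3, -0.1], [0.6, -0.4]]
pot_ [ 0.05  -0.008  0.029]
pot_ [-0.024  0.034  0.028]
pot_ [-0.028 -0.039  0.031]
pot_ [-0.041 -0.047  0.037]
pot_ [-0.039  0.023  0.03 ]
pot_ [ 0.036 -0.019  0.03 ]
pot [ 0.5025 -0.1525  0.0889] [-0.0006 -0.002  -0.0005 -0.0035 -0.0028 -0.002  -0.0022 -0.0033  0.0005]
scale [0.367 0.213 0.03 ]
scale [0.367 0.055 0.03 ]
scale [0.415 0.212 0.03 ]
scale [0.419 0.056 0.03 ]
ph [ 0.63  -0.155  0.075]
ph [ 0.378 -0.151  0.075]
```

```bash
cat >> h.py <<'E'
import json
def plan(ways,dec=1,p=None,q=None,f=1.0,ramp=True):
    """ways: list of (pos, Rotation, nrows); prints step_arm rows in calls of 5"""
    s=get_state(); p=np.array(s["tcp_pos"]) if p is None else np.array(p); q=R.from_quat(s["tool_rot"]) if q is None else q
    rows=[]
    for P,Q,n in ways:
        p0,q0=p,q; rv=(Q*q0.inv()).as_rotvec()
        for i in range(1,n+1):
            a=i/n
            if ramp: a=a-np.sin(2*np.pi*a)/(2*np.pi)*.6
            pt=p0+(np.array(P)-p0)*a; qt=R.from_rotvec(rv*a)*q0
            d=(q.inv().apply(pt-p)/.03).round(dec); r=np.degrees((q.inv()*qt).as_rotvec())/6; r=r.round(dec)
            p=p+q.apply(d*.03); q=q*R.from_rotvec(np.radians(r*6)); rows.append((d+0.,r+0.))
    m=max(max(abs(d).max(),abs(r).max()) for d,r in rows); print("max",m,"end",p.round(4))
    for i in range(0,len(rows),5):
        k=rows[i:i+5]; print(json.dumps({"slide":[a.tolist() for a,_ in k],"rotation":[b.tolist() for _,b in k],"fingers":[f]*len(k)}))
    return p,q
def down(yaw): # tool pointing down, tool x at yaw
    x=np.array([np.cos(yaw),np.sin(yaw),0]);z=np.array([0,0,-1.]); return R.from_matrix(np.c_[x,np.cross(z,x),z])
E
python3 - <<'E'
from h import *
plan([([.494,.235,.18],down(1.53),34)])
E
```

```text
max 1.2 end [0.4953 0.2336 0.1807]
{"slide": [[0.2, -0.2, 0.0], [0.2, -0.3, 0.0], [0.3, -0.2, 0.1], [0.3, -0.3, 0.0], [0.3, -0.4, 0.0]], "rotation": [[0.0, 0.0, -0.1], [0.0, 0.0, -0.1], [0.0, 0.0, -0.2], [0.0, 0.0, -0.1], [0.0, 0.0, -0.2]], "fingers": [1.0, 1.0, 1.0, 1.0, 1.0]}
{"slide": [[0.4, -0.3, 0.0], [0.5, -0.4, 0.1], [0.5, -0.5, 0.0], [0.6, -0.5, 0.0], [0.7, -0.5, 0.1]], "rotation": [[0.0, 0.0, -0.2], [0.0, 0.0, -0.3], [0.0, 0.0, -0.2], [0.0, 0.0, -0.3], [0.0, 0.0, -0.4]], "fingers": [1.0, 1.0, 1.0, 1.0, 1.0]}
{"slide": [[0.8, -0.5, 0.0], [0.9, -0.6, 0.1], [1.0, -0.6, 0.1], [1.0, -0.5, 0.0], [1.1, -0.5, 0.1]], "rotation": [[0.0, 0.0, -0.3], [0.0, 0.0, -0.4], [0.0, 0.0, -0.4], [0.0, 0.0, -0.5], [0.0, 0.0, -0.4]], "fingers": [1.0, 1.0, 1.0, 1.0, 1.0]}
{"slide": [[1.1, -0.5, 0.0], [1.2, -0.4, 0.1], [1.2, -0.4, 0.1], [1.2, -0.3, 0.0], [1.2, -0.2, 0.1]], "rotation": [[0.0, 0.0, -0.5], [0.0, 0.0, -0.5], [0.0, 0.0, -0.5], [0.0, 0.0, -0.4], [0.0, 0.0, -0.5]], "fingers": [1.0, 1.0, 1.0, 1.0, 1.0]}
{"slide": [[1.2, -0.2, 0.1], [1.1, -0.1, 0.0], [1.0, 0.0, 0.1], [1.0, 0.0, 0.0], [0.8, 0.0, 0.1]], "rotation": [[0.0, 0.0, -0.5], [0.0, 0.0, -0.4], [0.0, 0.0, -0.4], [0.0, 0.0, -0.3], [0.0, 0.0, -0.4]], "fingers": [1.0, 1.0, 1.0, 1.0, 1.0]}
{"slide": [[0.8, 0.1, 0.0], [0.7, 0.0, 0.1], [0.6, 0.1, 0.0], [0.6, 0.1, 0.0], [0.4, 0.1, 0.0]], "rotation": [[0.0, 0.0, -0.3], [0.0, 0.0, -0.2], [0.0, 0.0, -0.3], [0.0, 0.0, -0.2], [0.0, 0.0, -0.1]], "fingers": [1.0, 1.0, 1.0, 1.0, 1.0]}
{"slide": [[0.5, 0.0, 0.1], [0.3, 0.1, 0.0], [0.3, 0.1, 0.0], [0.3, 0.1, 0.0]], "rotation": [[0.0, 0.0, -0.2], [0.0, 0.0, -0.1], [0.0, 0.0, -0.2], [0.0, 0.0, -0.1]], "fingers": [1.0, 1.0, 1.0, 1.0]}
```

step_arm(slide=[[0.4,-0.4,0],[0.6,-0.6,0],[0.7,-0.7,0],[0.7,-0.7,0],[0.7,-0.7,0]], rotation=[[0,0,-0.4],[0,0,-0.4],[0,0,-0.4],[0,0,-0.4],[0,0,-0.4]], fingers=[1,1,1,1,1])

```text
time: 2.48
tcp_pos: [0.2981, -0.4071, 0.2228]
tool_rot: [0.943, 0.332, 0.0, 0.0]
contact_force: [-1.0, 0.8, 0.5]
finger_gap: 0.997
gripper_force: 0.0
```

step_arm(slide=[[0.8,-0.6,0],[0.8,-0.6,0],[0.9,-0.6,0],[0.9,-0.6,0],[1,-0.5,0]], rotation=[[0,0,-0.4],[0,0,-0.4],[0,0,-0.4],[0,0,-0.4],[0,0,-0.4]], fingers=[1,1,1,1,1])

```text
time: 3.1
tcp_pos: [0.3337, -0.2529, 0.2227]
tool_rot: [0.904, 0.428, 0.0, 0.0]
contact_force: [1.1, -0.3, 0.3]
finger_gap: 1.002
gripper_force: 0.0
```

step_arm(slide=[[1,-0.5,0],[1,-0.5,0],[1,-0.4,0],[1,-0.3,0],[1,-0.3,0]], rotation=[[0,0,-0.4],[0,0,-0.4],[0,0,-0.4],[0,0,-0.4],[0,0,-0.4]], fingers=[1,1,1,1,1])

```text
time: 3.72
tcp_pos: [0.3699, -0.0952, 0.2227]
tool_rot: [0.854, 0.52, 0.0, 0.0]
contact_force: [0.9, 0.9, -0.1]
finger_gap: 0.994
gripper_force: 0.0
```

step_arm(slide=[[1,-0.2,0],[1,-0.2,0],[1,-0.1,0],[1,0,0],[1,0,0]], rotation=[[0,0,-0.4],[0,0,-0.4],[0,0,-0.4],[0,0,-0.4],[0,0,-0.4]], fingers=[1,1,1,1,1])

```text
time: 4.35
tcp_pos: [0.4139, 0.0492, 0.2228]
tool_rot: [0.795, 0.607, 0.0, 0.0]
contact_force: [-0.4, 0.3, 0.5]
finger_gap: 1.0
gripper_force: 0.0
```

```bash
python3 - <<'E'
from h import *
s=get_state();print(s["time"],s["tcp_pos"],s["qpos"].round(2))
plan([([.494,.235,.15],down(1.53),15)],dec=2)
E
```

```text
4.35 [0.41392202 0.04924801 0.22275052] [ 0.04 -0.41  1.68  0.    1.87  0.3 ]
max 0.7 end [0.4941 0.2351 0.1499]
{"slide": [[0.19, 0.03, 0.07], [0.23, 0.03, 0.08], [0.31, 0.05, 0.12], [0.41, 0.07, 0.15], [0.53, 0.09, 0.19]], "rotation": [[0.0, 0.0, -0.06], [0.0, 0.0, -0.07], [0.0, 0.0, -0.11], [0.0, 0.0, -0.13], [0.0, 0.0, -0.17]], "fingers": [1.0, 1.0, 1.0, 1.0, 1.0]}
{"slide": [[0.61, 0.13, 0.23], [0.68, 0.15, 0.25], [0.7, 0.17, 0.25], [0.67, 0.18, 0.25], [0.6, 0.18, 0.23]], "rotation": [[0.0, 0.0, -0.2], [0.0, 0.0, -0.22], [0.0, 0.0, -0.23], [0.0, 0.0, -0.22], [0.0, 0.0, -0.21]], "fingers": [1.0, 1.0, 1.0, 1.0, 1.0]}
{"slide": [[0.51, 0.16, 0.19], [0.4, 0.14, 0.15], [0.29, 0.1, 0.12], [0.22, 0.08, 0.08], [0.18, 0.07, 0.07]], "rotation": [[0.01, 0.0, -0.17], [0.0, 0.0, -0.13], [0.0, 0.0, -0.1], [0.0, 0.0, -0.08], [0.0, 0.0, -0.06]], "fingers": [1.0, 1.0, 1.0, 1.0, 1.0]}
```

step_arm(slide=[[0.9,0.1,0.1],[0.9,0.1,0.2],[0.9,0.2,0.3],[0.9,0.2,0.4],[0.8,0.2,0.4]], rotation=[[0,0,-0.3],[0,0,-0.3],[0,0,-0.3],[0,0,-0.3],[0,0,-0.3]], fingers=[1,1,1,1,1])

```text
time: 4.97
tcp_pos: [0.4647, 0.1734, 0.1804]
tool_rot: [0.745, 0.667, 0.0, -0.0]
contact_force: [0.3, 0.4, -0.3]
finger_gap: 1.001
gripper_force: 0.0
```

step_arm(slide=[[0.8,0.3,0.4],[0.7,0.3,0.3],[0.4,0.2,0.3],[0.2,0.1,0],[0,0,0]], rotation=[[0,0,-0.3],[0,0,-0.2],[0,0,-0.2],[0,0,0],[0,0,0]], fingers=[1,1,1,1,1])

```text
time: 5.6
tcp_pos: [0.4975, 0.2326, 0.151]
tool_rot: [0.721, 0.693, 0.0, 0.0]
contact_force: [-0.0, -0.1, 0.6]
finger_gap: 1.0
gripper_force: 0.0
```

```bash
python3 - <<'E'
from h import *
s=get_state();print(s["time"],s["tcp_pos"],s["qpos"].round(2))
plan([([.494,.235,.061],down(1.53),9)],dec=2)
for c in ("top","side"):
    im=get_image(c); b=cv2.cvtColor(im["image"],cv2.COLOR_RGB2BGR)
    g=[pix(im,[.494+a*.0,.235+a,.08])[0] for a in (-.01,.01)]
    for k in g: cv2.circle(b,tuple(int(v) for v in k),1,(0,0,255),-1)
    u,v=(int(k) for k in g[0]); b=b[max(0,v-90):v+90,max(0,u-110):u+110]
    cv2.imwrite(f"pics/{c}1.png",cv2.resize(b,None,fx=3,fy=3))
E
```

```text
5.6 [0.49747431 0.2325554  0.15104736] [ 0.38 -0.05  1.5  -0.    1.69  0.42]
max 0.53 end [0.494  0.2351 0.061 ]
{"slide": [[0.0, -0.01, 0.15], [0.01, -0.01, 0.23], [0.01, -0.01, 0.37], [0.01, -0.02, 0.49], [0.02, -0.02, 0.53]], "rotation": [[0.0, 0.0, 0.0], [0.0, 0.0, 0.0], [0.0, 0.0, 0.0], [0.0, 0.0, 0.0], [0.0, 0.0, 0.01]], "fingers": [1.0, 1.0, 1.0, 1.0, 1.0]}
{"slide": [[0.01, -0.02, 0.48], [0.01, -0.01, 0.37], [0.0, -0.01, 0.23], [0.01, -0.01, 0.15]], "rotation": [[0.0, 0.0, 0.0], [0.0, 0.0, 0.0], [0.0, 0.0, 0.0], [0.0, 0.0, 0.0]], "fingers": [1.0, 1.0, 1.0, 1.0]}
```

View pics/side1.png

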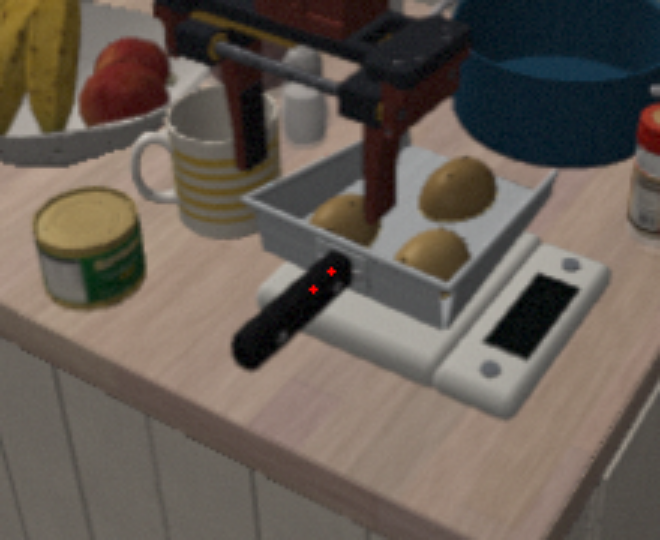

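The side view shows both grasp marks, at (313,290) and (331,270) in the crop, on the handle just behind the back wall. I go down and close the fingers.

step_arm(slide=[[0.1,-0.1,0.5],[0.1,0,0.7],[0,0,0.7],[0,0,0.6],[0,0,0.5]], rotation=[[0,0,0],[0,0,0],[0,0,0],[0,0,0],[0,0,0]], fingers=[1,1,1,1,1])

```text
time: 6.32
tcp_pos: [0.4942, 0.2384, 0.0587]
tool_rot: [0.721, 0.693, -0.001, -0.0]
contact_force: [0.3, -0.2, -0.9]
finger_gap: 1.004
gripper_force: 0.0
```

step_arm(slide=[[0,0,0],[0,0,0],[0,0,0],[0,0,0],[0,0,0]], rotation=[[0,0,0],[0,0,0],[0,0,0],[0,0,0],[0,0,0]], fingers=[0.5,0.4,0.3,0,0])

```text
time: 6.95
tcp_pos: [0.4949, 0.2387, 0.061]
tool_rot: [0.721, 0.693, 0.0, 0.0]
contact_force: [0.6, -0.8, -0.5]
finger_gap: 0.467
gripper_force: 0.0
```

step_arm(slide=[[0,0,0],[0,0,0],[0,0,0],[0,0,0]], rotation=[[0,0,0],[0,0,0],[0,0,0],[0,0,0]], fingers=[0,0,0,0])

```text
time: 7.45
tcp_pos: [0.4947, 0.2387, 0.0606]
tool_rot: [0.721, 0.693, -0.0, -0.0]
contact_force: [-0.4, 1.0, 0.7]
finger_gap: 0.227
gripper_force: 29.9
```

```bash
python3 - <<'E'
from h import *
s=get_state();print({k:np.round(v,4) for k,v in s.items()})
E
```

```text
{'time': np.float64(7.45), 'qpos': array([ 3.8750e-01, -1.5500e-02,  1.6275e+00,  1.0000e-04,  1.5298e+00,
        4.2730e-01]), 'dq': array([-0.0002, -0.0017, -0.0004, -0.0002,  0.0012, -0.0011]), 'joint_torque': array([-1.59700e-01, -3.90675e+01, -3.99038e+01, -1.89000e-02,
       -1.76600e-01,  1.00000e-04]), 'tcp_pos': array([0.4947, 0.2387, 0.0606]), 'tool_rot': array([ 7.210e-01,  6.929e-01, -1.000e-04, -1.000e-04]), 'contact_force': array([-0.4364,  1.0038,  0.6764]), 'moment': array([-0.0412, -0.0041,  0.0253]), 'gripper_force': np.float64(29.9105), 'finger_gap': np.float64(0.2269)}
```

step_arm(slide=[[0,0,-0.1],[0,0,-0.2],[0,0,-0.3],[0,0,-0.4],[0,0,-0.5]], rotation=[[0,0,0],[0,0,0],[0,0,0],[0,0,0],[0,0,0]], fingers=[0,0,0,0,0])

```text
time: 8.07
tcp_pos: [0.4948, 0.2386, 0.1067]
tool_rot: [0.721, 0.693, 0.0, 0.0]
contact_force: [0.1, 0.4, -2.0]
finger_gap: 0.226
gripper_force: 30.0
```

step_arm(slide=[[0,0,-0.5],[0,0,-0.4],[0,0,-0.3],[0,0,-0.2],[0,0,-0.1]], rotation=[[0,0,0],[0,0,0],[0,0,0],[0,0,0],[0,0,0]], fingers=[0,0,0,0,0])

```text
time: 8.7
tcp_pos: [0.4948, 0.2386, 0.1508]
tool_rot: [0.721, 0.693, -0.0, -0.0]
contact_force: [1.2, 0.0, -3.9]
finger_gap: 0.224
gripper_force: 30.0
```

```bash
python3 - <<'E'
from h import *
s=get_state();print({k:np.round(v,4) for k,v in s.items()})
for c in ("side","top"):
    im=get_image(c); b=cv2.cvtColor(im["image"],cv2.COLOR_RGB2BGR); 
    # predicted scoop corners, rigid in grip
    p0=np.array([.4897,.1366,.048]);q0=R.from_euler('z',-1.6122)
    tp=np.array([.4947,.2387,.0606]);tq=down(1.5311)
    Tq=R.from_quat(s["tool_rot"])*tq.inv()
    C=np.array([[-.077,.0799,.051],[-.077,-.0799,.051],[.095,.0653,.031],[.095,-.0653,.031],[-.178,0,.032]])
    W=Tq.apply(q0.apply(C)+p0-tp)+s["tcp_pos"]
    g=pix(im,W); cc=g.mean(0).astype(int); x0,y0=max(0,cc[0]-100),max(0,cc[1]-75)
    b=cv2.resize(b[y0:y0+150,x0:x0+200],None,fx=4,fy=4,interpolation=cv2.INTER_CUBIC)
    for k in g: cv2.circle(b,tuple(int(v) for v in (k+.5-[x0,y0])*4),3,(0,0,255),1)
    cv2.imwrite(f"pics/{c}2.png",b); print(x0,y0,g.round(1).tolist())
E
```

```text
{'time': np.float64(8.7), 'qpos': array([ 0.3875, -0.0478,  1.4984,  0.    ,  1.6911,  0.4273]), 'dq': array([-0.0002, -0.0009, -0.0306,  0.0012,  0.0385,  0.0007]), 'joint_torque': array([ 1.10000e-03, -4.05355e+01, -4.25882e+01, -1.92700e-01,
        9.21000e-02, -2.00000e-04]), 'tcp_pos': array([0.4948, 0.2386, 0.1508]), 'tool_rot': array([ 7.210e-01,  6.929e-01, -1.000e-04, -0.000e+00]), 'contact_force': array([ 1.1539,  0.0115, -3.8613]), 'moment': array([ 0.2419, -0.1036,  0.0236]), 'gripper_force': np.float64(29.985), 'finger_gap': np.float64(0.2243)}
136 117 [[189.8, 183.4], [261.2, 210.3], [246.5, 160.6], [298.9, 177.0], [187.1, 233.1]]
85 135 [[165.0, 174.4], [160.4, 245.2], [240.5, 184.3], [238.6, 241.1], [121.3, 209.0]]
```

View pics/side2.png

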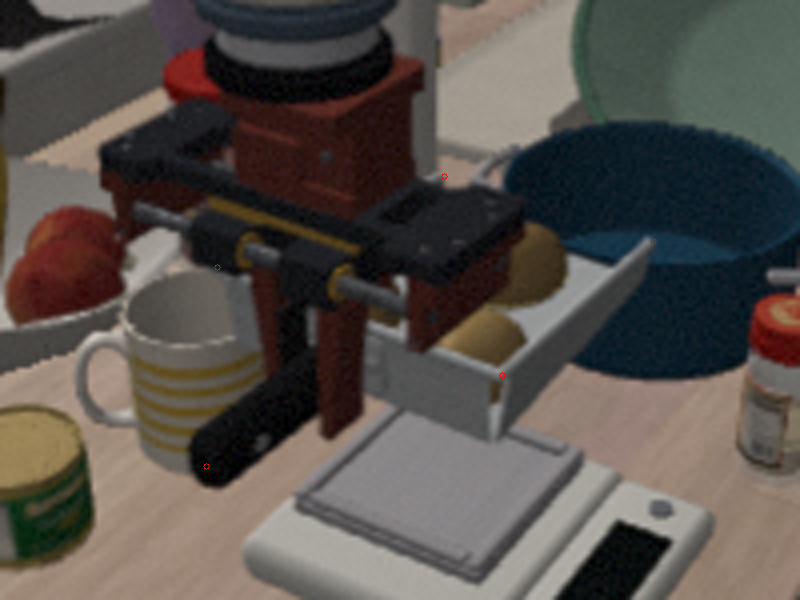

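```bash
cat >> h.py <<'E'
P0=np.array([.4897,.1366,.048]);Q0=R.from_euler('z',-1.6122);TP=np.array([.4947,.2387,.0606]);TQ=down(1.5311)
G_q=Q0.inv()*TQ; G_p=Q0.inv().apply(TP-P0)   # tool in scoop frame
POT=np.array([.503,-.153]); DIR=np.array([np.cos(-1.6122),np.sin(-1.6122)])
def tcp_for(lip,tilt):
    q=Q0*R.from_euler('y',np.radians(tilt)); o=np.array(lip)-q.apply([.095,0,.011]); return o+q.apply(G_p),q*G_q
def lip_at(r,z): return np.r_[POT-DIR*r,z]
def scoop_now(s):
    q=R.from_quat(s["tool_rot"])*G_q.inv(); o=s["tcp_pos"]-q.apply(G_p); l=o+q.apply([.095,0,.011])
    return o,l,np.degrees(np.arcsin(-q.apply([1,0,0])[2])),((l[:2]-POT)@-DIR)
E
python3 - <<'E'
from h import *
p,q=tcp_for(lip_at(.06,.15),0); a=plan([(p,q,16)],2,f=0)
p,q=tcp_for(lip_at(.06,.115),14.5); a=plan([(p,q,14)],2,*a,f=0)
p,q=tcp_for(lip_at(.06,.0897),14.5); print(p,q.as_quat())
im=get_image("side")
for k in [(297,497),(478,575),(580,455),(400,408)]: print(atz(im,(k[0]/4+136,k[1]/4+117),.054).round(4))
E
```

```text
max 0.44 end [0.5143 0.104  0.1516]
{"slide": [[-0.12, 0.02, 0.0], [-0.14, 0.03, 0.0], [-0.18, 0.03, 0.0], [-0.25, 0.05, 0.0], [-0.31, 0.06, -0.01]], "rotation": [[0.0, 0.0, 0.0], [0.0, 0.0, 0.0], [0.0, 0.0, 0.0], [0.0, 0.0, 0.0], [0.0, 0.0, 0.0]], "fingers": [0, 0, 0, 0, 0]}
{"slide": [[-0.37, 0.07, 0.0], [-0.42, 0.07, 0.0], [-0.44, 0.09, -0.01], [-0.44, 0.08, 0.0], [-0.42, 0.08, 0.0]], "rotation": [[0.0, 0.0, 0.0], [0.0, 0.0, 0.0], [0.0, 0.0, 0.0], [0.0, 0.0, 0.0], [0.0, 0.0, 0.0]], "fingers": [0, 0, 0, 0, 0]}
{"slide": [[-0.37, 0.07, 0.0], [-0.31, 0.05, -0.01], [-0.25, 0.05, 0.0], [-0.18, 0.04, 0.0], [-0.14, 0.02, 0.0]], "rotation": [[0.0, 0.0, 0.0], [0.0, 0.0, 0.0], [0.0, 0.0, 0.0], [0.0, 0.0, 0.0], [0.0, 0.0, 0.0]], "fingers": [0, 0, 0, 0, 0]}
{"slide": [[-0.12, 0.02, 0.0]], "rotation": [[0.0, 0.0, 0.0]], "fingers": [0]}
max 0.27 end [0.5141 0.0974 0.166 ]
{"slide": [[-0.01, 0.0, -0.01], [0.0, 0.0, -0.02], [-0.02, 0.0, -0.03], [-0.01, 0.0, -0.03], [-0.02, 0.0, -0.05]], "rotation": [[0.0, 0.07, 0.0], [0.0, 0.09, 0.0], [0.0, 0.13, 0.0], [0.0, 0.18, 0.0], [0.0, 0.21, 0.0]], "fingers": [0, 0, 0, 0, 0]}
{"slide": [[-0.02, 0.0, -0.05], [-0.02, 0.0, -0.05], [-0.02, 0.0, -0.06], [-0.01, 0.0, -0.05], [-0.01, 0.0, -0.05]], "rotation": [[0.0, 0.26, 0.0], [0.0, 0.27, 0.0], [0.0, 0.27, 0.0], [0.0, 0.25, 0.0], [0.0, 0.22, 0.0]], "fingers": [0, 0, 0, 0, 0]}
{"slide": [[-0.01, 0.0, -0.04], [-0.01, 0.0, -0.02], [0.0, 0.0, -0.02], [0.0, 0.0, -0.02]], "rotation": [[0.0, 0.17, 0.0], [0.0, 0.13, 0.0], [0.0, 0.09, 0.0], [0.0, 0.08, 0.0]], "fingers": [0, 0, 0, 0]}
[0.51413913 0.09729038 0.14062885] [ 0.71523691  0.68739361  0.0911388  -0.08729203]
[0.5411 0.1978 0.054 ]
[0.4313 0.2002 0.054 ]
[0.4327 0.089  0.054 ]
[0.5384 0.1036 0.054 ]
```

step_arm(slide=[[-0.12,0.02,0],[-0.2,0.04,0],[-0.28,0.05,0],[-0.36,0.07,0],[-0.42,0.08,0]], rotation=[[0,0,0],[0,0,0],[0,0,0],[0,0,0],[0,0,0]], fingers=[0,0,0,0,0])

```text
time: 9.48
tcp_pos: [0.501, 0.196, 0.1506]
tool_rot: [0.721, 0.693, -0.0, 0.0]
contact_force: [0.1, -0.8, -2.4]
finger_gap: 0.223
gripper_force: 30.0
```

step_arm(slide=[[-0.46,0.08,0],[-0.46,0.08,0],[-0.44,0.08,0],[-0.42,0.08,0],[-0.38,0.07,0]], rotation=[[0,0,0],[0,0,0],[0,0,0],[0,0,0],[0,0,0]], fingers=[0,0,0,0,0])

```text
time: 10.1
tcp_pos: [0.5101, 0.1309, 0.1506]
tool_rot: [0.721, 0.693, -0.0, -0.0]
contact_force: [0.8, -0.4, -3.9]
finger_gap: 0.227
gripper_force: 30.0
```

step_arm(slide=[[-0.32,0.06,0],[-0.26,0.05,0],[-0.18,0.04,0],[-0.1,0.02,0],[-0.05,0.01,0]], rotation=[[0,0,0],[0,0,0],[0,0,0],[0,0.05,0],[0,0.1,0]], fingers=[0,0,0,0,0])

```text
time: 10.72
tcp_pos: [0.5143, 0.1043, 0.1506]
tool_rot: [0.721, 0.693, 0.006, -0.006]
contact_force: [-0.9, -0.1, -2.4]
finger_gap: 0.224
gripper_force: 30.0
```

step_arm(slide=[[-0.02,0,-0.04],[-0.02,0,-0.05],[-0.02,0,-0.06],[-0.02,0,-0.06],[-0.02,0,-0.07]], rotation=[[0,0.2,0],[0,0.25,0],[0,0.3,0],[0,0.3,0],[0,0.3,0]], fingers=[0,0,0,0,0])

```text
time: 11.35
tcp_pos: [0.5142, 0.1004, 0.159]
tool_rot: [0.719, 0.691, 0.057, -0.055]
contact_force: [0.3, 0.1, -3.6]
finger_gap: 0.228
gripper_force: 30.0
```

step_arm(slide=[[-0.02,0,-0.06],[-0.01,0,-0.05],[-0.01,0,-0.04],[0,0,-0.02],[0,0,0]], rotation=[[0,0.3,0],[0,0.27,0],[0,0.2,0],[0,0.12,0],[0,0,0]], fingers=[0,0,0,0,0])

```text
time: 11.98
tcp_pos: [0.5141, 0.0983, 0.1635]
tool_rot: [0.716, 0.687, 0.09, -0.087]
contact_force: [0.5, -0.5, -3.7]
finger_gap: 0.222
gripper_force: 30.0
```

```bash
python3 - <<'E'
from h import *
s=get_state();print({k:np.round(s[k],4) for k in("time","qpos","tcp_pos","contact_force","moment")}); print(scoop_now(s))
p,q=tcp_for(lip_at(.06,.095),14.5); a=plan([(p,q,5)],2,f=0)
b=[cv2.cvtColor(get_image(c)["image"],cv2.COLOR_RGB2BGR)[100:300,150:400] for c in ("side","top")]
cv2.imwrite("pics/3.png",cv2.resize(np.hstack(b),(800,320)))
E
```

```text
{'time': np.float64(11.975), 'qpos': array([-0.0434, -0.1527,  1.5932,  0.2525,  1.698 ,  0.0294]), 'tcp_pos': array([0.5141, 0.0983, 0.1635]), 'contact_force': array([ 0.525 , -0.488 , -3.7172]), 'moment': array([-0.0209, -0.0619,  0.0041])}
(array([0.50930278, 0.00255823, 0.12599758]), array([ 0.50533425, -0.09212122,  0.11311146]), np.float64(14.348598615407543), np.float64(0.06092322290890396))
max 0.18 end [0.5141 0.0973 0.1459]
{"slide": [[-0.02, 0.0, 0.06], [-0.04, 0.0, 0.13], [-0.06, 0.0, 0.18], [-0.04, 0.0, 0.13], [-0.02, 0.0, 0.06]], "rotation": [[0.0, 0.0, 0.0], [0.0, 0.01, 0.0], [0.0, 0.01, 0.0], [0.0, 0.0, 0.0], [0.0, 0.01, -0.01]], "fingers": [0, 0, 0, 0, 0]}
```

View pics/3.png

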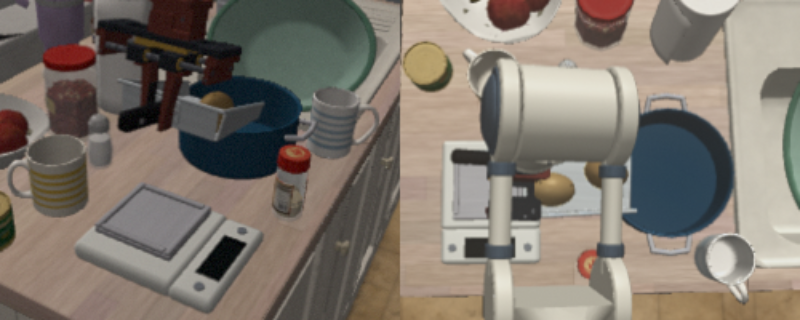

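The scoop is over the near side of the pot rim, tilted 14.3°, and the potatoes haven't moved. I lower it slowly onto the rim.

step_arm(slide=[[-0.02,0,0.06],[-0.04,0,0.13],[-0.05,0,0.16],[-0.04,0,0.13],[-0.02,0,0.06]], rotation=[[0,0,0],[0,0,0],[0,0,0],[0,0,0],[0,0,0]], fingers=[0,0,0,0,0])

```text
time: 12.7
tcp_pos: [0.5139, 0.0976, 0.1461]
tool_rot: [0.715, 0.687, 0.09, -0.087]
contact_force: [-0.0, 0.4, -3.3]
finger_gap: 0.226
gripper_force: 30.0
```

step_arm(slide=[[-0.01,0,0.04],[-0.01,0,0.03],[-0.01,0,0.03]], rotation=[[0,0,0],[0,0,0],[0,0,0]], fingers=[0,0,0])

```text
time: 13.08
tcp_pos: [0.5141, 0.0974, 0.1436]
tool_rot: [0.715, 0.687, 0.09, -0.086]
contact_force: [0.8, 0.5, -3.1]
finger_gap: 0.226
gripper_force: 30.0
```

```bash
python3 - <<'E'
from h import *
s=get_state();print({k:np.round(s[k],4) for k in("time","tcp_pos","contact_force","moment")}); print(scoop_now(s))
E
```

```text
{'time': np.float64(13.075), 'tcp_pos': array([0.5141, 0.0974, 0.1436]), 'contact_force': array([ 0.7779,  0.4512, -3.1285]), 'moment': array([ 0.0048, -0.1252,  0.0379])}
(array([0.5093747 , 0.00162516, 0.10607542]), array([ 0.50543443, -0.09305703,  0.09320073]), np.float64(14.341686905638664), np.float64(0.0599923687559091))
```

step_arm(slide=[[-0.01,0,0.03],[-0.01,0,0.03],[0,0,0]], rotation=[[0,0,0],[0,0,0],[0,0,0]], fingers=[0,0,0])

```text
time: 13.45
tcp_pos: [0.5141, 0.0973, 0.1416]
tool_rot: [0.715, 0.687, 0.09, -0.086]
contact_force: [0.2, -0.5, -2.4]
finger_gap: 0.23
gripper_force: 30.0
```

step_arm(slide=[[-0.01,0,0.03],[0,0,0.03],[0,0,0]], rotation=[[0,0,0],[0,0,0],[0,0,0]], fingers=[0,0,0])

```text
time: 13.82
tcp_pos: [0.5143, 0.0974, 0.1403]
tool_rot: [0.715, 0.688, 0.09, -0.086]
contact_force: [-0.9, 0.2, 0.3]
finger_gap: 0.226
gripper_force: 30.0
```

```bash
python3 - <<'E'
from h import *
s=get_state();print({k:np.round(s[k],4) for k in("time","tcp_pos","contact_force","moment")}); print(scoop_now(s))
E
```

```text
{'time': np.float64(13.825), 'tcp_pos': array([0.5143, 0.0974, 0.1403]), 'contact_force': array([-0.8785,  0.1874,  0.2602]), 'moment': array([-0.3943,  0.0824, -0.0156])}
(array([0.50953956, 0.00157699, 0.10282926]), array([ 0.50561352, -0.09310874,  0.08997627]), np.float64(14.328569462848519), np.float64(0.059948109987884454))
```

step_arm(slide=[[0,0,0],[0,0,0],[0,0,0]], rotation=[[0,0,0],[0,0,0],[0,0,0]], fingers=[0,0,0])

```text
time: 14.2
tcp_pos: [0.5142, 0.0975, 0.14]
tool_rot: [0.715, 0.687, 0.09, -0.086]
contact_force: [-0.7, 0.6, 0.7]
finger_gap: 0.229
gripper_force: 30.0
```

```bash
cat >> h.py <<'E'
def tip(th,up=.0015):
    L=np.interp(th,[20,24,28,32,40],[21,24,34,38,42])/1e3; t=np.radians(th)
    return tcp_for(lip_at(.0805-L*np.cos(t)-.003*np.sin(t),.092+up-L*np.sin(t)+.003*np.cos(t)),th)
def tips(ths,p=None,q=None):
    a=(p,q)
    return plan([(*tip(t),1) for t in ths],2,*a,f=0,ramp=False)
E
python3 - <<'E'
from h import *
s=get_state();print({k:np.round(s[k],4) for k in("time","tcp_pos","contact_force","moment")}); print(scoop_now(s))
tips(np.r_[15,15.9,16.8,17.7,18.5, np.arange(19,26.1,.5)])
E
```

```text
{'time': np.float64(14.2), 'tcp_pos': array([0.5142, 0.0975, 0.14  ]), 'contact_force': array([-0.7173,  0.6177,  0.7125]), 'moment': array([-0.3353, -0.0174, -0.0358])}
(array([0.50941428, 0.00170938, 0.10249387]), array([ 0.50548039, -0.09297215,  0.08961236]), np.float64(14.345815957416864), np.float64(0.06007907507076708))
max 0.15 end [0.5133 0.0765 0.1714]
{"slide": [[-0.01, 0.0, -0.12], [0.0, 0.0, -0.1], [-0.01, 0.0, -0.09], [0.0, 0.0, -0.09], [0.0, 0.0, -0.08]], "rotation": [[0.0, 0.11, 0.0], [0.0, 0.15, 0.0], [0.0, 0.15, 0.0], [0.0, 0.15, 0.0], [0.0, 0.13, 0.0]], "fingers": [0, 0, 0, 0, 0]}
{"slide": [[0.0, 0.0, -0.05], [-0.01, 0.0, -0.06], [0.0, 0.0, -0.05], [-0.01, 0.0, -0.05], [-0.02, 0.0, -0.05]], "rotation": [[0.0, 0.09, 0.0], [0.0, 0.08, 0.0], [0.0, 0.08, 0.0], [0.0, 0.09, 0.0], [0.0, 0.08, 0.0]], "fingers": [0, 0, 0, 0, 0]}
{"slide": [[-0.01, 0.0, -0.05], [-0.01, 0.0, -0.05], [-0.02, 0.0, -0.05], [-0.01, 0.0, -0.05], [-0.02, 0.0, -0.05]], "rotation": [[0.0, 0.08, 0.0], [0.0, 0.09, 0.0], [0.0, 0.08, 0.0], [0.0, 0.08, 0.0], [0.0, 0.09, 0.0]], "fingers": [0, 0, 0, 0, 0]}
{"slide": [[-0.01, 0.0, -0.05], [-0.04, 0.0, -0.05], [-0.05, 0.0, -0.05], [-0.04, 0.0, -0.05], [-0.04, 0.0, -0.05]], "rotation": [[0.0, 0.08, 0.0], [0.0, 0.08, 0.0], [0.0, 0.09, 0.0], [0.0, 0.08, 0.0], [0.0, 0.08, 0.0]], "fingers": [0, 0, 0, 0, 0]}
```

step_arm(slide=[[-0.01,0,-0.12],[0,0,-0.1],[-0.01,0,-0.09],[0,0,-0.09],[0,0,-0.08]], rotation=[[0,0.11,0],[0,0.15,0],[0,0.15,0],[0,0.15,0],[0,0.13,0]], fingers=[0,0,0,0,0])

```text
time: 14.82
tcp_pos: [0.5138, 0.0927, 0.1534]
tool_rot: [0.712, 0.684, 0.116, -0.112]
contact_force: [0.2, -0.2, -2.2]
finger_gap: 0.225
gripper_force: 30.0
```

step_arm(slide=[[0,0,-0.05],[-0.01,0,-0.05],[0,0,-0.05],[-0.01,0,-0.05],[-0.02,0,-0.05]], rotation=[[0,0.08,0],[0,0.08,0],[0,0.08,0],[0,0.09,0],[0,0.08,0]], fingers=[0,0,0,0,0])

```text
time: 15.45
tcp_pos: [0.5138, 0.0893, 0.1603]
tool_rot: [0.709, 0.681, 0.131, -0.126]
contact_force: [0.4, 0.1, -2.9]
finger_gap: 0.223
gripper_force: 30.0
```

```bash
cat > look.py <<'E'
from h import *
import sys
s=get_state();print({k:np.round(s[k],3) for k in("time","tcp_pos","contact_force","moment","qpos")})
o,l,t,r=scoop_now(s);print(l.round(4),round(t,2),round(r,4))
q=R.from_quat(s["tool_rot"])*G_q.inv()
for c in("side","top"):
    im=get_image(c)
    for d in spot_in(c,"potato_1")[:3]:
        X=w(im,d["location"]);print(c,round(d["score"],2),X.round(3),"scoop",q.inv().apply(X-o).round(3))
t0=float(sys.argv[1]) if len(sys.argv)>1 else t
if len(sys.argv)>2: tips(t0+float(sys.argv[2])*np.arange(1,11))
E
python3 look.py 21 .5
```

```text
{'time': np.float64(15.45), 'tcp_pos': array([0.514, 0.089, 0.16 ]), 'contact_force': array([ 0.446,  0.119, -2.932]), 'moment': array([-0.181, -0.077,  0.014]), 'qpos': array([-0.137, -0.153,  1.62 ,  0.368,  1.701, -0.054])}
[ 0.5054 -0.0941  0.0882] 20.97 0.059
side 0.4 [ 0.488 -0.05   0.128] scoop [ 0.04  -0.019  0.032]
top 0.79 [ 0.495 -0.053  0.123] scoop [ 0.045 -0.012  0.029]
top 0.74 [0.469 0.006 0.143] scoop [-0.017 -0.041  0.027]
top 0.17 [ 0.472 -0.012  0.113] scoop [ 0.01  -0.037  0.005]
max 0.09 end [0.5133 0.0765 0.1715]
{"slide": [[0.0, 0.0, -0.06], [-0.01, 0.0, -0.06], [-0.02, 0.0, -0.05], [-0.01, 0.0, -0.05], [-0.02, 0.0, -0.05]], "rotation": [[0.0, 0.09, 0.0], [0.0, 0.09, 0.0], [0.0, 0.08, 0.0], [0.0, 0.08, 0.0], [0.0, 0.09, 0.0]], "fingers": [0, 0, 0, 0, 0]}
{"slide": [[-0.01, 0.0, -0.05], [-0.04, 0.0, -0.05], [-0.05, 0.0, -0.05], [-0.04, 0.0, -0.05], [-0.04, 0.0, -0.05]], "rotation": [[0.0, 0.08, 0.0], [0.0, 0.08, 0.0], [0.0, 0.09, 0.0], [0.0, 0.08, 0.0], [-0.01, 0.08, 0.0]], "fingers": [0, 0, 0, 0, 0]}
```

step_arm(slide=[[0,0,-0.06],[-0.01,0,-0.06],[-0.02,0,-0.05],[-0.01,0,-0.05],[-0.02,0,-0.05]], rotation=[[0,0.09,0],[0,0.09,0],[0,0.08,0],[0,0.08,0],[0,0.09,0]], fingers=[0,0,0,0,0])

```text
time: 16.27
tcp_pos: [0.5135, 0.0846, 0.1671]
tool_rot: [0.706, 0.678, 0.147, -0.141]
contact_force: [1.0, 0.1, -1.6]
finger_gap: 0.222
gripper_force: 30.0
```

step_arm(slide=[[-0.01,0,-0.05],[-0.04,0,-0.05],[-0.05,0,-0.05],[-0.04,0,-0.05],[-0.04,0,-0.05]], rotation=[[0,0.08,0],[0,0.08,0],[0,0.09,0],[0,0.08,0],[0,0.08,0]], fingers=[0,0,0,0,0])

```text
time: 16.9
tcp_pos: [0.5133, 0.0765, 0.1717]
tool_rot: [0.703, 0.675, 0.162, -0.156]
contact_force: [0.4, -0.3, -2.3]
finger_gap: 0.222
gripper_force: 30.0
```

```bash
python3 look.py 26 .5
```

```text
{'time': np.float64(16.9), 'tcp_pos': array([0.513, 0.077, 0.172]), 'contact_force': array([ 0.448, -0.317, -2.334]), 'moment': array([-0.28 , -0.075,  0.002]), 'qpos': array([-0.216, -0.145,  1.615,  0.453,  1.738, -0.115])}
[ 0.5051 -0.0998  0.0837] 26.01 0.0532
side 0.4 [0.477 0.048 0.178] scoop [-0.077 -0.035  0.031]
top 0.59 [ 0.49  -0.073  0.118] scoop [ 0.056 -0.016  0.03 ]
top 0.59 [ 0.466 -0.001  0.152] scoop [-0.022 -0.043  0.03 ]
max 0.09 end [0.5127 0.0623 0.18  ]
{"slide": [[-0.04, 0.0, -0.05], [-0.05, 0.0, -0.04], [-0.04, 0.0, -0.05], [-0.04, 0.0, -0.05], [-0.02, 0.0, -0.05]], "rotation": [[-0.01, 0.09, -0.01], [0.0, 0.08, 0.0], [0.0, 0.09, 0.0], [0.0, 0.08, 0.0], [0.0, 0.08, 0.0]], "fingers": [0, 0, 0, 0, 0]}
{"slide": [[-0.02, 0.0, -0.04], [-0.02, 0.0, -0.05], [-0.02, 0.0, -0.05], [-0.01, 0.0, -0.04], [-0.02, 0.0, -0.05]], "rotation": [[0.0, 0.09, 0.0], [0.0, 0.08, 0.0], [0.0, 0.08, 0.0], [0.0, 0.09, 0.0], [0.0, 0.08, 0.0]], "fingers": [0, 0, 0, 0, 0]}
```

step_arm(slide=[[-0.04,0,-0.05],[-0.05,0,-0.04],[-0.04,0,-0.05],[-0.04,0,-0.05],[-0.02,0,-0.05]], rotation=[[0,0.09,0],[0,0.08,0],[0,0.09,0],[0,0.08,0],[0,0.08,0]], fingers=[0,0,0,0,0])

```text
time: 17.73
tcp_pos: [0.513, 0.0681, 0.1756]
tool_rot: [0.699, 0.671, 0.178, -0.171]
contact_force: [0.3, -0.2, -0.4]
finger_gap: 0.223
gripper_force: 30.0
```

```bash
python3 look.py 28.5 .5
```

```text
{'time': np.float64(17.725), 'tcp_pos': array([0.513, 0.068, 0.176]), 'contact_force': array([ 0.283, -0.156, -0.384]), 'moment': array([-0.391, -0.087,  0.075]), 'qpos': array([-0.258, -0.136,  1.613,  0.494,  1.757, -0.148])}
[ 0.505  -0.1042  0.08  ] 28.53 0.0488
top 0.79 [ 0.479 -0.148  0.039] scoop [ 0.154 -0.024 -0.004]
top 0.74 [0.671 0.007 0.083] scoop [-0.011  0.161 -0.042]
top 0.62 [ 0.468 -0.016  0.153] scoop [-0.016 -0.041  0.034]
max 0.09 end [0.5125 0.0569 0.1848]
{"slide": [[-0.02, 0.0, -0.04], [-0.02, 0.0, -0.05], [-0.02, 0.0, -0.05], [-0.02, 0.0, -0.04], [-0.01, 0.0, -0.05]], "rotation": [[-0.01, 0.09, -0.01], [0.0, 0.08, 0.0], [0.0, 0.08, 0.0], [0.0, 0.09, 0.0], [0.0, 0.08, 0.0]], "fingers": [0, 0, 0, 0, 0]}
{"slide": [[-0.02, 0.0, -0.05], [-0.02, 0.0, -0.04], [-0.01, 0.0, -0.05], [-0.01, 0.0, -0.05], [-0.01, 0.0, -0.04]], "rotation": [[0.0, 0.08, 0.0], [0.0, 0.09, 0.0], [0.0, 0.08, 0.0], [0.0, 0.08, 0.0], [0.0, 0.09, 0.0]], "fingers": [0, 0, 0, 0, 0]}
```

step_arm(slide=[[-0.02,0,-0.07],[-0.02,0,-0.06],[-0.02,0,-0.05],[-0.02,0,-0.04],[-0.01,0,-0.05]], rotation=[[0,0.09,0],[0,0.08,0],[0,0.08,0],[0,0.09,0],[0,0.08,0]], fingers=[0,0,0,0,0])

```text
time: 18.55
tcp_pos: [0.5126, 0.0619, 0.1811]
tool_rot: [0.695, 0.668, 0.193, -0.186]
contact_force: [-0.5, -1.1, -2.2]
finger_gap: 0.223
gripper_force: 30.0
```

step_arm(slide=[[-0.02,0,-0.05],[-0.02,0,-0.04],[-0.01,0,-0.05],[-0.01,0,-0.05],[-0.01,0,-0.04]], rotation=[[0,0.08,0],[0,0.09,0],[0,0.08,0],[0,0.08,0],[0,0.09,0]], fingers=[0,0,0,0,0])

```text
time: 19.18
tcp_pos: [0.5124, 0.0565, 0.186]
tool_rot: [0.69, 0.663, 0.208, -0.2]
contact_force: [0.7, -0.5, -1.1]
finger_gap: 0.223
gripper_force: 30.0
```

```bash
python3 look.py 33.5 .5
```

```text
{'time': np.float64(19.175), 'tcp_pos': array([0.512, 0.056, 0.186]), 'contact_force': array([ 0.666, -0.489, -1.137]), 'moment': array([-0.322, -0.059, -0.044]), 'qpos': array([-0.329, -0.115,  1.603,  0.575,  1.799, -0.198])}
[ 0.5048 -0.1068  0.0756] 33.57 0.0462
side 0.55 [ 0.363 -0.209  0.068] scoop [ 0.189 -0.138  0.064]
top 0.69 [ 0.474 -0.174  0.033] scoop [ 0.175 -0.028  0.013]
top 0.44 [ 0.438 -0.149  0.039] scoop [ 0.153 -0.065  0.005]
max 0.09 end [0.5121 0.0463 0.1941]
{"slide": [[-0.02, 0.0, -0.01], [-0.01, 0.0, -0.04], [-0.01, 0.0, -0.05], [-0.01, 0.0, -0.05], [-0.01, 0.0, -0.04]], "rotation": [[-0.01, 0.08, -0.01], [0.0, 0.08, 0.0], [0.0, 0.08, 0.0], [0.0, 0.09, 0.0], [0.0, 0.08, 0.0]], "fingers": [0, 0, 0, 0, 0]}
{"slide": [[-0.01, 0.0, -0.05], [-0.01, 0.0, -0.04], [-0.01, 0.0, -0.05], [-0.01, 0.0, -0.04], [-0.01, 0.0, -0.05]], "rotation": [[0.0, 0.08, 0.0], [0.0, 0.09, 0.0], [0.0, 0.08, 0.0], [0.0, 0.08, 0.0], [0.0, 0.09, 0.0]], "fingers": [0, 0, 0, 0, 0]}
```

step_arm(slide=[[-0.02,0,-0.05],[-0.01,0,-0.05],[-0.01,0,-0.05],[-0.01,0,-0.05],[-0.01,0,-0.04]], rotation=[[0,0.08,0],[0,0.08,0],[0,0.08,0],[0,0.09,0],[0,0.08,0]], fingers=[0,0,0,0,0])

```text
time: 20.0
tcp_pos: [0.5122, 0.0508, 0.1908]
tool_rot: [0.686, 0.659, 0.223, -0.214]
contact_force: [-0.4, -0.7, -0.6]
finger_gap: 0.226
gripper_force: 30.0
```

step_arm(slide=[[-0.01,0,-0.05],[-0.01,0,-0.04],[-0.01,0,-0.05],[-0.01,0,-0.04],[-0.01,0,-0.05]], rotation=[[0,0.08,0],[0,0.09,0],[0,0.08,0],[0,0.08,0],[0,0.09,0]], fingers=[0,0,0,0,0])

```text
time: 20.62
tcp_pos: [0.512, 0.0456, 0.1956]
tool_rot: [0.681, 0.654, 0.238, -0.229]
contact_force: [-0.1, -0.9, 0.2]
finger_gap: 0.226
gripper_force: 30.0
```

```bash
python3 look.py 38.5 .5;python3 - <<'E'
from h import *
b=[cv2.cvtColor(get_image(c)["image"],cv2.COLOR_RGB2BGR)[110:290,180:400] for c in ("side","top")]
cv2.imwrite("pics/4.png",cv2.resize(np.hstack(b),(800,327)))
E
```

```text
{'time': np.float64(20.625), 'tcp_pos': array([0.512, 0.046, 0.196]), 'contact_force': array([-0.093, -0.856,  0.185]), 'moment': array([-0.502, -0.049,  0.067]), 'qpos': array([-0.393, -0.088,  1.593,  0.652,  1.841, -0.24 ])}
[ 0.5048 -0.1075  0.0714] 38.55 0.0455
top 0.63 [ 0.445 -0.136  0.031] scoop [ 0.144 -0.059 -0.002]
top 0.46 [ 0.488 -0.16   0.039] scoop [ 0.156 -0.014  0.018]
top 0.21 [ 0.365 -0.027  0.101] scoop [ 0.018 -0.143 -0.012]
max 0.09 end [0.5117 0.0367 0.2036]
{"slide": [[-0.01, 0.0, 0.01], [-0.01, 0.0, -0.05], [-0.01, 0.0, -0.04], [0.0, 0.0, -0.05], [0.0, 0.0, -0.04]], "rotation": [[-0.01, 0.08, -0.01], [0.0, 0.08, 0.0], [0.0, 0.09, 0.0], [0.0, 0.08, 0.0], [0.0, 0.08, 0.0]], "fingers": [0, 0, 0, 0, 0]}
{"slide": [[0.0, 0.0, -0.05], [0.0, 0.0, -0.04], [0.0, 0.0, -0.05], [-0.01, 0.0, -0.05], [0.0, 0.0, -0.04]], "rotation": [[0.0, 0.09, 0.0], [0.0, 0.08, 0.0], [0.0, 0.08, 0.0], [0.0, 0.09, 0.0], [0.0, 0.08, 0.0]], "fingers": [0, 0, 0, 0, 0]}
```

View pics/4.png

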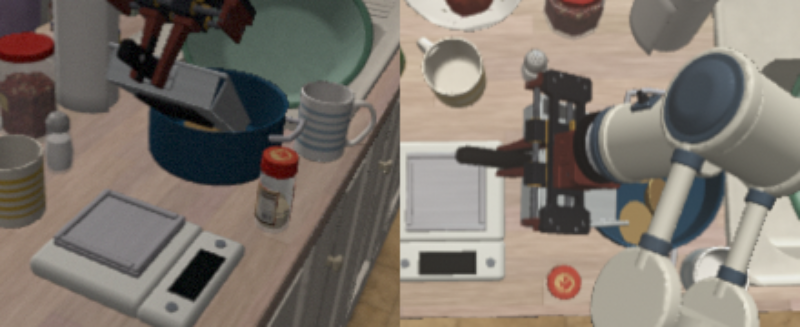

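step_arm(slide=[[-0.01,0,-0.1],[-0.01,0,-0.07],[-0.01,0,-0.05],[0,0,-0.05],[0,0,-0.05]], rotation=[[0,0.08,0],[0,0.08,0],[0,0.09,0],[0,0.08,0],[0,0.08,0]], fingers=[0,0,0,0,0])

```text
time: 21.55
tcp_pos: [0.5117, 0.0388, 0.2023]
tool_rot: [0.675, 0.649, 0.253, -0.243]
contact_force: [-0.0, -0.4, -1.1]
finger_gap: 0.226
gripper_force: 30.0
```

step_arm(slide=[[0,0,-0.05],[0,0,-0.04],[0,0,-0.05],[-0.01,0,-0.05],[0,0,-0.05]], rotation=[[0,0.09,0],[0,0.08,0],[0,0.08,0],[0,0.09,0],[0,0.08,0]], fingers=[0,0,0,0,0])

```text
time: 22.18
tcp_pos: [0.5115, 0.0338, 0.2074]
tool_rot: [0.67, 0.643, 0.267, -0.257]
contact_force: [0.3, 0.6, -1.3]
finger_gap: 0.228
gripper_force: 30.0
```

```bash
python3 look.py 43.5 .5
```

```text
{'time': np.float64(22.175), 'tcp_pos': array([0.511, 0.034, 0.207]), 'contact_force': array([ 0.332,  0.552, -1.294]), 'moment': array([-0.365, -0.066,  0.019]), 'qpos': array([-0.453, -0.056,  1.576,  0.726,  1.889, -0.273])}
[ 0.5047 -0.108   0.0704] 43.54 0.0451
side 0.56 [ 0.534 -0.156  0.032] scoop [0.155 0.032 0.015]
top 0.9 [ 0.439 -0.138  0.031] scoop [ 0.146 -0.064  0.004]
top 0.71 [ 0.476 -0.172  0.034] scoop [ 0.167 -0.026  0.03 ]
max 0.11 end [0.5112 0.0268 0.2127]
{"slide": [[-0.01, 0.0, 0.11], [-0.01, 0.0, -0.04], [0.0, 0.0, -0.05], [0.0, 0.0, -0.04], [0.0, 0.0, -0.05]], "rotation": [[-0.01, 0.08, -0.01], [0.0, 0.09, 0.0], [0.0, 0.08, 0.0], [0.0, 0.08, 0.0], [0.0, 0.09, 0.0]], "fingers": [0, 0, 0, 0, 0]}
{"slide": [[0.0, 0.0, -0.04], [0.0, 0.0, -0.05], [-0.01, 0.0, -0.04], [0.0, 0.0, -0.05], [0.0, 0.0, -0.04]], "rotation": [[0.0, 0.08, 0.0], [0.0, 0.08, 0.0], [0.0, 0.09, 0.0], [0.0, 0.08, 0.0], [0.0, 0.08, 0.0]], "fingers": [0, 0, 0, 0, 0]}
```

```bash
python3 - <<'E'
from h import *
b=[cv2.cvtColor(get_image(c)["image"],cv2.COLOR_RGB2BGR)[y:y+110,x:x+130] for c,x,y in (("side",220,120),("top",260,150))]
cv2.imwrite("pics/5.png",cv2.resize(np.hstack(b),(800,338),interpolation=cv2.INTER_CUBIC))
E
```

```text
(no output)
```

View pics/5.png

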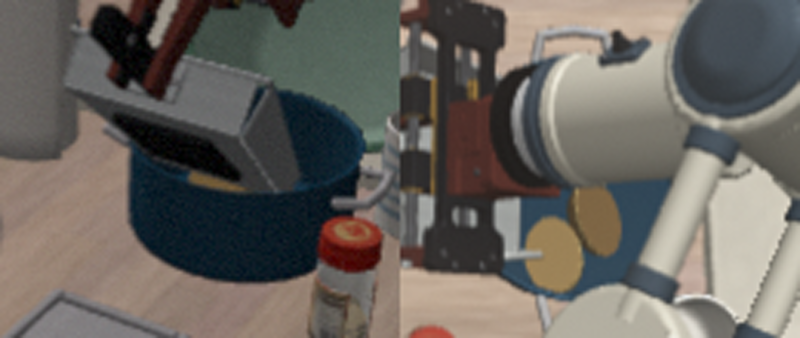

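step_arm(slide=[[0,0,-0.05],[0,0,-0.05],[0,0,-0.05],[0,0,-0.05],[0,0,-0.05]], rotation=[[0,0.1,0],[0,0.1,0],[0,0.1,0],[0,0.1,0],[0,0.1,0]], fingers=[0,0,0,0,0])

```text
time: 23.1
tcp_pos: [0.5113, 0.0284, 0.2128]
tool_rot: [0.662, 0.636, 0.285, -0.274]
contact_force: [0.4, -0.4, -1.2]
finger_gap: 0.225
gripper_force: 30.0
```

step_arm(slide=[[0,0,-0.05],[0,0,-0.05],[0,0,-0.05],[0,0,-0.05],[0,0,-0.05]], rotation=[[0,0.1,0],[0,0.1,0],[0,0.1,0],[0,0,0],[0,0,0]], fingers=[0,0,0,0,0])

```text
time: 23.72
tcp_pos: [0.5111, 0.0229, 0.2179]
tool_rot: [0.658, 0.632, 0.295, -0.283]
contact_force: [0.6, -0.7, -0.4]
finger_gap: 0.222
gripper_force: 30.0
```

```bash
python3 look.py; python3 - <<'E'
from h import *
im=get_image("side"); print(atz(im,(290,178),.03),atz(im,(290,178),.06))
for c in("side","top"):
    m=regions_of(c,"potato_1")
    for d in m[:4]:
        v,u=np.nonzero(d["region"]); print(c,round(d["score"],2),d["region"].sum(),u.mean(),v.mean())
E
```

```text
{'time': np.float64(23.725), 'tcp_pos': array([0.511, 0.023, 0.218]), 'contact_force': array([ 0.597, -0.737, -0.374]), 'moment': array([-0.401, -0.077, -0.012]), 'qpos': array([-0.505, -0.022,  1.561,  0.795,  1.934, -0.298])}
[ 0.5048 -0.1069  0.0696] 48.3 0.0461
top 0.81 [ 0.442 -0.138  0.031] scoop [ 0.147 -0.061  0.01 ]
top 0.57 [ 0.472 -0.172  0.032] scoop [ 0.167 -0.03   0.035]
top 0.16 [ 0.47  -0.194  0.023] scoop [ 0.188 -0.031  0.046]
[ 0.53426817 -0.16707079  0.03      ] [ 0.51275933 -0.11855499  0.06      ]
side 0.27 2872 226.9909470752089 128.09575208913648
top 0.75 356 310.6573033707865 232.47471910112358
top 0.53 323 323.19504643962847 221.6501547987616
top 0.28 4559 205.6402719894714 227.11866637420488
```

```bash
python3 - <<'E'
from h import *
p,q=tcp_for(lip_at(.046,.145),48); a=plan([(p,q,5)],1,f=0)
p,q=tcp_for(lip_at(.1,.17),0); a=plan([(p,q,14)],2,*a,f=0); print(a[0])
E
```

```text
max 0.6 end [0.5111 0.0251 0.2923]
{"slide": [[0.2, 0.0, -0.2], [0.4, 0.0, -0.4], [0.6, 0.0, -0.5], [0.5, 0.0, -0.4], [0.2, 0.0, -0.1]], "rotation": [[0.0, 0.0, 0.0], [0.0, 0.0, 0.0], [0.0, 0.0, 0.0], [0.0, 0.0, 0.0], [0.0, 0.0, 0.0]], "fingers": [0, 0, 0, 0, 0]}
max 0.91 end [0.5162 0.144  0.1716]
{"slide": [[-0.01, 0.0, 0.17], [-0.01, 0.0, 0.21], [0.0, 0.0, 0.3], [0.01, 0.0, 0.41], [0.05, 0.0, 0.5]], "rotation": [[0.0, -0.24, 0.0], [0.0, -0.31, 0.0], [0.0, -0.43, 0.0], [0.0, -0.57, 0.0], [0.0, -0.72, 0.0]], "fingers": [0, 0, 0, 0, 0]}
{"slide": [[0.1, 0.0, 0.58], [0.17, 0.0, 0.62], [0.22, 0.0, 0.6], [0.26, 0.0, 0.53], [0.26, 0.01, 0.43]], "rotation": [[0.0, -0.85, 0.0], [0.0, -0.9, 0.0], [0.0, -0.91, 0.0], [0.0, -0.85, 0.0], [0.0, -0.72, 0.0]], "fingers": [0, 0, 0, 0, 0]}
{"slide": [[0.23, 0.0, 0.33], [0.19, 0.0, 0.24], [0.14, 0.0, 0.16], [0.12, 0.0, 0.12]], "rotation": [[0.0, -0.57, 0.0], [0.0, -0.43, 0.0], [0.0, -0.31, 0.0], [0.0, -0.24, 0.0]], "fingers": [0, 0, 0, 0]}
[0.51617872 0.14397855 0.17163762]
```

step_arm(slide=[[0.2,0,-0.2],[0.4,0,-0.4],[0.6,0,-0.5],[0.5,0,-0.4],[0.2,0,-0.1]], rotation=[[0,0,0],[0,0,0],[0,0,0],[0,0,0],[0,0,0]], fingers=[0,0,0,0,0])

```text
time: 24.7
tcp_pos: [0.5115, 0.0251, 0.2947]
tool_rot: [0.658, 0.633, 0.296, -0.282]
contact_force: [-0.0, 0.1, -1.9]
finger_gap: 0.227
gripper_force: 30.0
```

```bash
python3 look.py; python3 - <<'E'
from h import *
b=[cv2.cvtColor(get_image(c)["image"],cv2.COLOR_RGB2BGR)[y:y+130,x:x+130] for c,x,y in (("side",220,90),("top",260,150))]
cv2.imwrite("pics/6.png",cv2.resize(np.hstack(b),(800,400),interpolation=cv2.INTER_CUBIC))
E
```

```text
{'time': np.float64(24.7), 'tcp_pos': array([0.512, 0.025, 0.295]), 'contact_force': array([-0.029,  0.072, -1.895]), 'moment': array([-0.456, -0.092, -0.026]), 'qpos': array([-0.501, -0.04 ,  1.443,  0.838,  2.023, -0.19 ])}
[ 0.5057 -0.105   0.1465] 48.22 0.0481
side 0.43 [ 0.532 -0.162  0.034] scoop [ 0.217  0.028 -0.022]
top 0.75 [ 0.475 -0.173  0.033] scoop [ 0.226 -0.028 -0.013]
top 0.62 [ 0.438 -0.141  0.036] scoop [ 0.204 -0.067 -0.034]
top 0.18 [0.459 0.132 0.031] scoop [ 0.024 -0.057 -0.241]
```

View pics/6.png

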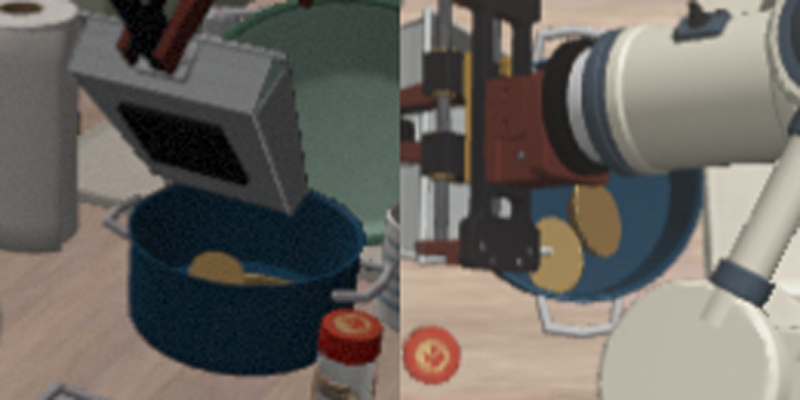

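Up to three potatoes appear in the pot: two in the top crop at (555,255) and (597,220), and one in the side crop at (215,265). I level the scoop and check that it's empty.

step_arm(slide=[[0,0,0.2],[0,0,0.3],[0,0,0.4],[0.05,0,0.5],[0.1,0,0.6]], rotation=[[0,-0.3,0],[0,-0.4,0],[0,-0.6,0],[0,-0.7,0],[0,-0.8,0]], fingers=[0,0,0,0,0])

```text
time: 25.62
tcp_pos: [0.5129, 0.0686, 0.2497]
tool_rot: [0.694, 0.667, 0.195, -0.187]
contact_force: [-0.8, -0.6, -1.7]
finger_gap: 0.226
gripper_force: 30.0
```

step_arm(slide=[[0.2,0,0.6],[0.2,0,0.6],[0.3,0,0.5],[0.3,0,0.4],[0.3,0,0.3]], rotation=[[0,-0.9,0],[0,-0.9,0],[0,-0.9,0],[0,-0.8,0],[0,-0.7,0]], fingers=[0,0,0,0,0])

```text
time: 26.25
tcp_pos: [0.5151, 0.1333, 0.197]
tool_rot: [0.72, 0.692, 0.039, -0.037]
contact_force: [0.1, 0.4, -1.6]
finger_gap: 0.225
gripper_force: 30.0
```

step_arm(slide=[[0.3,0,0.2],[0.3,0,0.2],[0.2,0,0],[0.1,0,0]], rotation=[[0,-0.5,0],[0,-0.3,0],[0,-0.2,0],[0,0,0]], fingers=[0,0,0,0])

```text
time: 26.75
tcp_pos: [0.5166, 0.1606, 0.1871]
tool_rot: [0.721, 0.693, 0.002, -0.002]
contact_force: [-0.0, -0.0, -1.0]
finger_gap: 0.222
gripper_force: 30.0
```

```bash
python3 look.py; python3 - <<'E'
from h import *
b=[cv2.cvtColor(get_image(c)["image"],cv2.COLOR_RGB2BGR)[y:y+150,x:x+200] for c,x,y in (("side",160,110),("top",160,140))]
cv2.imwrite("pics/7.png",cv2.resize(np.hstack(b),(800,300),interpolation=cv2.INTER_CUBIC))
E
```

```text
{'time': np.float64(26.75), 'tcp_pos': array([0.517, 0.161, 0.187]), 'contact_force': array([-0.04 , -0.005, -1.024]), 'moment': array([ 0.029, -0.024,  0.016]), 'qpos': array([ 0.235, -0.074,  1.459,  0.005,  1.755,  0.275])}
[ 0.5077 -0.0364  0.1844] 0.3 0.1167
side 0.58 [ 0.534 -0.164  0.031] scoop [ 0.223  0.031 -0.142]
side 0.25 [0.49  0.131 0.205] scoop [-0.072 -0.024  0.031]
top 0.91 [ 0.474 -0.17   0.03 ] scoop [ 0.23  -0.028 -0.143]
top 0.69 [ 0.53  -0.157  0.028] scoop [ 0.215  0.027 -0.144]
top 0.54 [ 0.441 -0.139  0.033] scoop [ 0.201 -0.063 -0.14 ]
```

View pics/7.png

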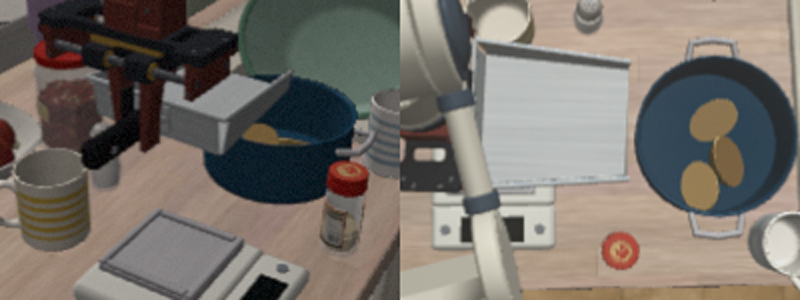

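All three are in the pot and the scoop is empty. Next I check the scoop's pose in the grip and measure the centre of the plate.

```bash
python3 - <<'E'
from h import *
s=get_state();q=R.from_quat(s["tool_rot"])*G_q.inv();o=scoop_now(s)[0]
C=np.array([[-.077,.0799,.051],[-.077,-.0799,.051],[.095,.0653,.031],[.095,-.0653,.031],[-.178,0,.032]])
T=get_image("top");S=get_image("side")
print("top",pix(T,q.apply(C)+o).round(1).tolist()); print("side",pix(S,q.apply(C)+o).round(1).tolist())
# gray plate from side image: saturation/intensity rectangle
P=[atz(S,k,.054) for k in [(210,242.5),(240,215),(281.5,229),(252.5,257.5)]]
print(np.round(P,4), np.mean(P,0))
b=cv2.cvtColor(S["image"],cv2.COLOR_RGB2BGR)[205:275,195:330]
c=[(k-[195,205]+.5) for k in pix(S,[[.4897+a,.1366+e,.054] for a,e in((-.05,-.05),(-.05,.05),(.05,.05),(.05,-.05))])]
b=cv2.resize(b,None,fx=5,fy=5,interpolation=cv2.INTER_CUBIC)
d=cv2.cvtColor(T["image"],cv2.COLOR_RGB2BGR)[150:265,150:290]
e=pix(T,q.apply(C)+o)-[150,150]+.5
cv2.polylines(b,[np.int32(np.array(c)*5)],True,(0,0,255),1)
d=cv2.resize(d,None,fx=350/115,fy=350/115)
for k in e: cv2.circle(d,tuple(np.int32(k*350/115)),3,(0,0,255),1)
h=np.hstack([b[:350],d]); print(h.shape); f=800/h.shape[1]; cv2.imwrite("pics/8.png",cv2.resize(h,None,fx=f,fy=f))
E
```

```text
top [[197.4, 160.8], [193.5, 234.2], [275.3, 171.4], [274.1, 230.1], [151.3, 196.8]]
side [[204.6, 148.1], [272.6, 169.5], [256.3, 131.9], [306.3, 145.4], [204.1, 189.0]]
[[0.5392 0.2014 0.054 ]
 [0.5391 0.0857 0.054 ]
 [0.4346 0.0829 0.054 ]
 [0.4411 0.1951 0.054 ]] [0.48850234 0.14129521 0.054     ]
(350, 1101, 3)
```

View pics/8.png

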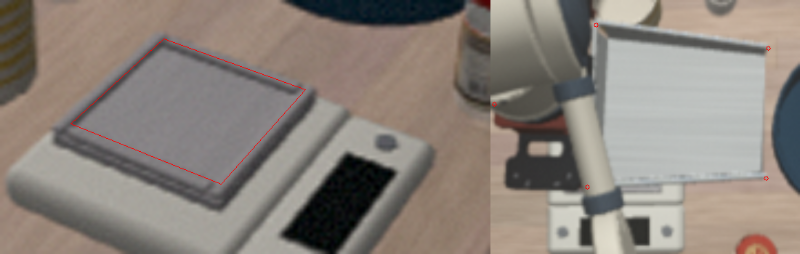

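The corner predictions match the picture: red marks at (596,25), (768,48) and (766,178). So the scoop hasn't slipped in the grip, and I return it to its old place with a 2 mm shift toward the plate centre.

```bash
python3 - <<'E'
from h import *
a=plan([(TP+[0,.002,.055],TQ,10)],2,f=0)
a=plan([(TP+[0,.002,.012],TQ,5)],2,*a,f=0)
E
```

```text
max 0.42 end [0.4947 0.2406 0.1157]
{"slide": [[0.12, -0.04, 0.11], [0.17, -0.05, 0.15], [0.27, -0.09, 0.24], [0.35, -0.11, 0.32], [0.42, -0.13, 0.38]], "rotation": [[0.0, 0.0, 0.0], [0.0, -0.01, 0.0], [0.0, 0.0, 0.0], [0.0, -0.01, 0.0], [0.0, -0.01, 0.0]], "fingers": [0, 0, 0, 0, 0]}
{"slide": [[0.42, -0.13, 0.37], [0.35, -0.12, 0.32], [0.27, -0.08, 0.24], [0.18, -0.05, 0.16], [0.11, -0.04, 0.1]], "rotation": [[0.0, 0.0, -0.01], [0.0, -0.01, 0.0], [0.0, -0.01, 0.0], [0.0, 0.0, 0.0], [0.0, 0.0, 0.0]], "fingers": [0, 0, 0, 0, 0]}
max 0.45 end [0.4947 0.2406 0.0725]
{"slide": [[0.0, 0.0, 0.16], [0.0, 0.0, 0.33], [0.0, 0.0, 0.45], [0.0, 0.0, 0.34], [0.0, 0.0, 0.16]], "rotation": [[0.0, 0.0, 0.0], [0.0, 0.0, 0.0], [0.0, 0.0, 0.0], [0.0, 0.0, 0.0], [0.0, 0.0, 0.0]], "fingers": [0, 0, 0, 0, 0]}
```

step_arm(slide=[[0.12,-0.04,0.11],[0.17,-0.05,0.15],[0.27,-0.09,0.24],[0.35,-0.11,0.32],[0.42,-0.13,0.38]], rotation=[[0,0,0],[0,-0.01,0],[0,0,0],[0,-0.01,0],[0,-0.01,0]], fingers=[0,0,0,0,0])

```text
time: 27.78
tcp_pos: [0.5052, 0.2016, 0.1503]
tool_rot: [0.721, 0.693, 0.001, -0.001]
contact_force: [-0.6, -0.6, -0.7]
finger_gap: 0.226
gripper_force: 30.0
```

step_arm(slide=[[0.42,-0.13,0.37],[0.35,-0.12,0.32],[0.27,-0.08,0.24],[0.18,-0.05,0.16],[0.11,-0.04,0.1]], rotation=[[0,0,-0.01],[0,-0.01,0],[0,-0.01,0],[0,0,0],[0,0,0]], fingers=[0,0,0,0,0])

```text
time: 28.4
tcp_pos: [0.4945, 0.2413, 0.1154]
tool_rot: [0.721, 0.693, 0.0, 0.0]
contact_force: [0.6, 0.6, -0.7]
finger_gap: 0.226
gripper_force: 30.0
```

step_arm(slide=[[0,0,0.16],[0,0,0.33],[0,0,0.45],[0,0,0.34],[0,0,0.16]], rotation=[[0,0,0],[0,0,0],[0,0,0],[0,0,0],[0,0,0]], fingers=[0,0,0,0,0])

```text
time: 29.02
tcp_pos: [0.4941, 0.2407, 0.071]
tool_rot: [0.721, 0.693, -0.001, -0.0]
contact_force: [-0.1, -0.6, -1.2]
finger_gap: 0.226
gripper_force: 30.0
```

```bash
python3 - <<'E'
from h import *
s=get_state();print({k:np.round(s[k],4) for k in("time","tcp_pos","contact_force","moment")})
a=plan([(TP+[0,.002,.001],TQ,5)],2,f=0)
E
```

```text
{'time': np.float64(29.025), 'tcp_pos': array([0.4941, 0.2407, 0.071 ]), 'contact_force': array([-0.1373, -0.6171, -1.2093]), 'moment': array([ 0.0591, -0.088 ,  0.0209])}
max 0.09 end [0.4947 0.2407 0.0617]
{"slide": [[0.0, 0.0, 0.03], [0.0, 0.01, 0.08], [0.0, 0.0, 0.09], [0.0, 0.01, 0.08], [0.0, 0.0, 0.03]], "rotation": [[0.0, 0.0, 0.0], [-0.01, 0.0, 0.0], [0.0, 0.0, 0.0], [0.0, 0.01, 0.01], [0.0, 0.0, 0.0]], "fingers": [0, 0, 0, 0, 0]}
```

step_arm(slide=[[0,0,0.04],[0,0.01,0.08],[0,0,0.09],[0,0.01,0.08],[0,0,0.04]], rotation=[[0,0,0],[0,0,0],[0,0,0],[0,0,0],[0,0,0]], fingers=[0,0,0,0,0])

```text
time: 29.65
tcp_pos: [0.4951, 0.241, 0.0623]
tool_rot: [0.721, 0.693, -0.0, -0.0]
contact_force: [0.6, 0.7, -1.1]
finger_gap: 0.226
gripper_force: 30.0
```

step_arm(slide=[[0,0,0.02],[0,0,0]], rotation=[[0,0,0],[0,0,0]], fingers=[0,0])

```text
time: 29.9
tcp_pos: [0.4951, 0.241, 0.0619]
tool_rot: [0.721, 0.693, 0.0, 0.0]
contact_force: [-0.8, 0.1, -1.0]
finger_gap: 0.227
gripper_force: 30.0
```

```bash
python3 - <<'E'
from h import *
s=get_state();print({k:np.round(s[k],4) for k in("time","tcp_pos","tool_rot","contact_force","moment")},TP,TQ.as_quat())
E
```

```text
{'time': np.float64(29.9), 'tcp_pos': array([0.4951, 0.241 , 0.0619]), 'tool_rot': array([0.7207, 0.6933, 0.    , 0.    ]), 'contact_force': array([-0.8009,  0.1072, -0.9571]), 'moment': array([ 0.0441, -0.0824,  0.0033])} [0.4947 0.2387 0.0606] [0.72100135 0.69293365 0.         0.        ]
```

step_arm(slide=[[0,0,0.02],[0,0,0.02],[0,0,0.01],[0,0,0]], rotation=[[0,0,0],[0,0,0],[0,0,0],[0,0,0]], fingers=[0,0,0,0])

```text
time: 30.4
tcp_pos: [0.4952, 0.241, 0.0606]
tool_rot: [0.721, 0.693, 0.0, 0.0]
contact_force: [-1.3, 0.0, -0.4]
finger_gap: 0.229
gripper_force: 30.0
```

step_arm(slide=[[0,0,0],[0,0,0],[0,0,0],[0,0,0],[0,0,0]], rotation=[[0,0,0],[0,0,0],[0,0,0],[0,0,0],[0,0,0]], fingers=[0.25,0.3,0.4,0.6,0.8])

```text
time: 31.02
tcp_pos: [0.4952, 0.241, 0.0604]
tool_rot: [0.721, 0.693, -0.0, 0.0]
contact_force: [-0.1, -0.4, -0.4]
finger_gap: 0.589
gripper_force: 0.0
```

step_arm(slide=[[0,0,0],[0,0,0],[0,0,0]], rotation=[[0,0,0],[0,0,0],[0,0,0]], fingers=[0.8,0.8,0.8])

```text
time: 31.4
tcp_pos: [0.4951, 0.241, 0.0603]
tool_rot: [0.721, 0.693, 0.0, -0.0]
contact_force: [0.5, 0.0, -0.6]
finger_gap: 0.802
gripper_force: 0.0
```

step_arm(slide=[[0,0,-0.3],[0,0,-0.7],[0,0,-0.8],[0,0,-0.8],[0,0,-0.8]], rotation=[[0,0,0],[0,0,0],[0,0,0],[0,0,0],[0,0,0]], fingers=[0.8,0.8,0.8,0.8,0.8])

```text
time: 32.02
tcp_pos: [0.4952, 0.2411, 0.164]
tool_rot: [0.721, 0.693, 0.0, 0.0]
contact_force: [-0.1, -0.5, 0.5]
finger_gap: 0.804
gripper_force: 0.0
```

step_arm(slide=[[0.5,0,-0.6],[0.8,0,-0.3],[0.8,0,0],[0.5,0,0],[0,0,0]], rotation=[[0,0,0],[0,0,0],[0,0,0],[0,0,0],[0,0,0]], fingers=[0.8,0.8,0.8,0.8,0.8])

```text
time: 32.65
tcp_pos: [0.4977, 0.3198, 0.1883]
tool_rot: [0.72, 0.694, -0.001, -0.0]
contact_force: [0.5, 0.2, -1.2]
finger_gap: 0.798
gripper_force: 0.0
```

```bash
python3 - <<'E'
from h import *
T=get_image("top");S=get_image("side")
for n,im in(("top",T),("side",S)):
    for k in("scoop","pot"):
        for d in spot_in(n,k)[:1]: print(n,k,w(im,d["location"]).round(3))
b=[cv2.cvtColor(im["image"],cv2.COLOR_RGB2BGR)[y:y+150,x:x+200] for im,x,y in ((S,160,150),(T,140,150))]
C=np.array([[-.077,.0799,.051],[-.077,-.0799,.051],[.095,.0653,.031],[.095,-.0653,.031],[-.178,0,.032]])
X=Q0.apply(C)+P0+[0,.002,0]
for i,(im,x,y) in enumerate(((S,160,150),(T,140,150))):
    b[i]=cv2.resize(b[i],(400,300),interpolation=cv2.INTER_CUBIC)
    for k in pix(im,X): cv2.circle(b[i],tuple(np.int32((k-[x,y]+.5)*2)),2,(0,0,255),1)
cv2.imwrite("pics/9.png",np.hstack(b))
E
```

```text
top scoop [0.497 0.149 0.056]
top pot [ 0.523 -0.166  0.005]
side scoop [0.487 0.151 0.066]
side pot [ 0.498 -0.136  0.056]
```

View pics/9.png

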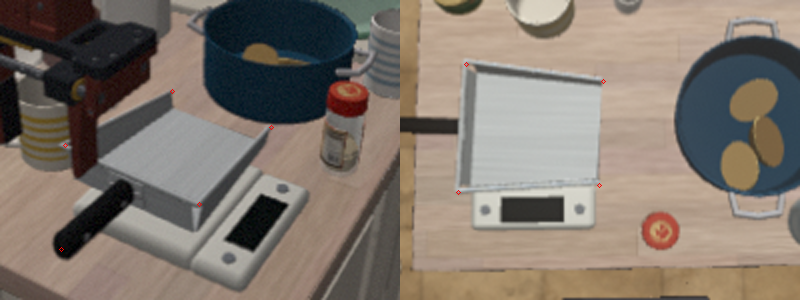

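The scoop sits level at the predicted corners, (467,65), (603,82), (599,185) and (458,192) in the top crop. All three potatoes lie in the pot and the gripper is clear.

```bash
python3 -c "
from workcell import *
print(finish_job())"
```

```text
the job is handed in; nothing more can be done
None
```

The job is handed in: all three potato halves are in the pot, the empty scoop is back on the scale at its original pose as far as the pictures show, and the gripper is clear; the hand-in returned no verdict.

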